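# Turn round the padlocks on the charging dock by feeling its hidden bay switches

### The arm

A 6-joint arm with a two-finger parallel gripper is mounted at the origin on the work surface. World frame = base frame: x ahead of the robot, y to its left, z up, the work surface at z = 0. Lengths are in m, angles in rad, forces in N, time in s.
With the tool pointing down it reaches from about 0.25 to 0.775 m from the base axis. Payload 4 kg.
Tool frame: the origin (TCP) lies between the finger pads; the fingertips stand 17 mm ahead of it and the grasp point (between the pads) lies 2 mm behind it; z points along the fingers, y is the line along which they close (so a half turn about z gives the same grasp; the last joint's range is limited). The gripper opens to 94 mm and grips with 3 to 60 N. Pads are 16 mm wide; open, the fingers measure 119 mm over their backs; the gripper's body (75 mm by 177 mm) begins 78 mm behind the grasp point.
Start: joints at [1.146, 0.087, 1.371, -0, 1.684, -0.103], TCP at [0.174, 0.522, 0.223] pointing down, gripper open.
Joint ranges: [-3.1, 3.1], [-0.76, 2.03], [0.27, 2.55], [-1.08, 4.22], [0.17, 2.65], [-2.57, 2.57]. Speed limits (rad/s): [2.79, 2.79, 3.14, 3.14, 3.14, 3.14].

### API

Orientations are given as a 3x3 rotation matrix whose columns are the frame's x, y, z axes.
In Python, from workcell import env, optics gives the robot as it stands.
- The arm moves only by the tool drive_tool, never from a script. Its argument "increments" is a list of rows, each a list of 7 numbers: the finger opening in cm, from 0 to 9.4, then the shift along the world's x, y, z in cm, then the turn, a rotation vector about the world's x, y, z in rad. A call has 1 to 20 rows; each row is the pose to reach, as a shift and turn from the pose commanded when the call began; what a row does not reach only later rows make up. A row lasts 1/10 s, in which the tool goes at most 50 mm and 8.59 degrees, less where a joint would pass 70% of its speed; a pose out of reach is approached as far as the arm can. A call with a gripper value outside its range is refused whole. The fingers move at their own pace and stop on an object; "grip_force" is the grip in N (left out, the last holds). Time passes only in rows, so rows that repeat a pose let the fingers close. It gives the time, the measured TCP pose, the force, the opening and the grip force at its end, in the units of the state.
- env.get_state(): the state, without advancing time (a new reading comes with each control period).
- optics.capture(name): name is "side" or "top" or "wrist"; returns the picture (480x640x3 uint8, red, green, blue); there is no depth.
- optics.get_calibration(name): a dict with "vfov" (degrees; the focal length in pixels is half the picture's height over the tangent of half this angle, whatever the lens; pixels are square), "cx", "cy" (the principal point, pixels), "k1" (the pictures are not rectified: a ray, as slopes to the right and down, at radius r is drawn at 1 + k1 r^2 times it, then the intrinsics apply), "rvec" (rotation vector, rad) and "tvec" (3), from world to camera coordinates, as OpenCV has them; the wrist camera has in their place "tool_from_camera" (4x4, takes a point from camera to tool coordinates, whose origin is the TCP and whose axes are the flange's). Camera axes: x right, y down, z forward; pixel columns grow to the right and rows downward; lengths in m; the calibration is good to about 2 mm. A picture is of the moment at which its call begins: read the wrist's pose just before it. get_calibration takes no time and is no camera call.
- env.close_job(): hands the job in; it is judged then, once.
Trained networks look in the newest picture that a camera, given by its name, has taken for a name from the list of things; names that differ only in an ending like _2 or _b are one class to them, and where a whole thing is asked for, a point or a joint stands for the part that bears it (a point fixed in the world has none). Each returns a list of dicts, best first, with "score" (0 to 1); they miss things now and then, are a little off and sometimes report something else, mostly with a low value. They report only what shows in the picture. A call takes as long as a camera call. They do not tell look-alikes from the thing itself.
- optics.recognise(camera, name): "centre" ([column, row] as shares, 0 to 1, of the picture: columns of its width, rows of its height, amid what is visible of it).
- optics.place_of(camera, name): "centre" ([column, row] as shares, 0 to 1, of the picture: columns of its width, rows of its height: a listed point, or the origin of a listed thing).
The state is a dict: "clock": time; "joint_positions": joint angles; "qvel": joint speeds; "joint_torque": joint torques, N m; "ee_pos": TCP position; "ee_rot": TCP orientation; "wrist_force": force on the tool from outside, world axes, zero at the start; "wrist_torque": the same for the moment, N m; "finger_gap": opening from 0.0 (shut) to 1.0 (fully open); "finger_force": force on a finger pad.
Only numpy, scipy, OpenCV 4.12 (cv2) and the standard library are available. Lean on these libraries where they do the work, as an engineer would, in place of code of your own. Each camera call takes 0.05 s, during which the arm holds its last target. There are 200 camera calls.

### The job

The charging dock has no lamps and its five bay switches are out of sight under its front hood, so feel each one and never turn one off: where it is already on (thrown to the right) that bay's padlock has charged overnight, so lay it flat in the blue tray; where it is off (left), switch it on and leave the bay's padlock on its own pad; switch on empty bays too. Then lay the two returned padlocks from the green mat on free pads, flat, centred and square, and with everything in place press the green start button on the dock. Put back any padlock that gets knocked aside (press again if it happened before the press), and leave the bottle, the brick and the box of blanks alone.

Things in the scene. Friction and masses are not known exactly. Their poses are not given: they have to be found in the camera images.
- dock: grey five-bay charging dock, fixed: 170 deep (its x, front to back) x 500 wide (its y, left seen from the robot) x 80 high, flat top; origin: centre of its underside; front face (towards the robot) at x = -85. A hood 6 thick, flush with the top, sticks out 22 in front of that face over the whole width, with a cheek 5 thick at each end; open below and in front.
- pad0 (a point): charging pad of bay 0 (bays 0 to 4 from left to right seen from the robot, 90 apart), black rubber outlined in yellow; point: where the middle of a padlock's body belongs, on the dock top, 80 above the bench; axes as the dock's. A padlock lies on it flat, shackle to the back or front.
- pad1 (a point): charging pad of bay 1 (bays 0 to 4 from left to right seen from the robot, 90 apart), black rubber outlined in yellow; point: where the middle of a padlock's body belongs, on the dock top, 80 above the bench; axes as the dock's. A padlock lies on it flat, shackle to the back or front.
- pad2 (a point): charging pad of bay 2 (bays 0 to 4 from left to right seen from the robot, 90 apart), black rubber outlined in yellow; point: where the middle of a padlock's body belongs, on the dock top, 80 above the bench; axes as the dock's. A padlock lies on it flat, shackle to the back or front.
- pad3 (a point): charging pad of bay 3 (bays 0 to 4 from left to right seen from the robot, 90 apart), black rubber outlined in yellow; point: where the middle of a padlock's body belongs, on the dock top, 80 above the bench; axes as the dock's. A padlock lies on it flat, shackle to the back or front.
- pad4 (a point): charging pad of bay 4 (bays 0 to 4 from left to right seen from the robot, 90 apart), black rubber outlined in yellow; point: where the middle of a padlock's body belongs, on the dock top, 80 above the bench; axes as the dock's. A padlock lies on it flat, shackle to the back or front.
- switch0 (a point): fixed point on the dock's front face, 38 above the bench, where bay 0's toggle comes out, under the hood, below a white tick; dock's axes. It does not tell the state. Steel bat with 8 mm ball end, sticking out 20 towards the robot, on a vertical pivot 3 behind the face: ball 7 to the left (+y) = off, 7 to the right (-y) = on; snaps over past the middle, about 4 N at the ball.
- switch1 (a point): fixed point on the dock's front face, 38 above the bench, where bay 1's toggle comes out, under the hood, below a white tick; dock's axes. It does not tell the state. Steel bat with 8 mm ball end, sticking out 20 towards the robot, on a vertical pivot 3 behind the face: ball 7 to the left (+y) = off, 7 to the right (-y) = on; snaps over past the middle, about 4 N at the ball.
- switch2 (a point): fixed point on the dock's front face, 38 above the bench, where bay 2's toggle comes out, under the hood, below a white tick; dock's axes. It does not tell the state. Steel bat with 8 mm ball end, sticking out 20 towards the robot, on a vertical pivot 3 behind the face: ball 7 to the left (+y) = off, 7 to the right (-y) = on; snaps over past the middle, about 4 N at the ball.
- switch3 (a point): fixed point on the dock's front face, 38 above the bench, where bay 3's toggle comes out, under the hood, below a white tick; dock's axes. It does not tell the state. Steel bat with 8 mm ball end, sticking out 20 towards the robot, on a vertical pivot 3 behind the face: ball 7 to the left (+y) = off, 7 to the right (-y) = on; snaps over past the middle, about 4 N at the ball.
- switch4 (a point): fixed point on the dock's front face, 38 above the bench, where bay 4's toggle comes out, under the hood, below a white tick; dock's axes. It does not tell the state. Steel bat with 8 mm ball end, sticking out 20 towards the robot, on a vertical pivot 3 behind the face: ball 7 to the left (+y) = off, 7 to the right (-y) = on; snaps over past the middle, about 4 N at the ball.
- lock0: electronic padlock lying flat: steel body 55 (its x) x 45 (its y) x 24 thick, orange bands; 8 mm shackle loop at the +x end, 37 wide, reaching 59 from the origin; 0.2 to 0.4 kg; origin: centre of the body's underside. On pad 0 at the start, if present (two or three of lock0 to lock4 are).
- lock1: electronic padlock lying flat: steel body 55 (its x) x 45 (its y) x 24 thick, orange bands; 8 mm shackle loop at the +x end, 37 wide, reaching 59 from the origin; 0.2 to 0.4 kg; origin: centre of the body's underside. On pad 1 at the start, if present (two or three of lock0 to lock4 are).
- lock2: electronic padlock lying flat: steel body 55 (its x) x 45 (its y) x 24 thick, orange bands; 8 mm shackle loop at the +x end, 37 wide, reaching 59 from the origin; 0.2 to 0.4 kg; origin: centre of the body's underside. On pad 2 at the start, if present (two or three of lock0 to lock4 are).
- lock3: electronic padlock lying flat: steel body 55 (its x) x 45 (its y) x 24 thick, orange bands; 8 mm shackle loop at the +x end, 37 wide, reaching 59 from the origin; 0.2 to 0.4 kg; origin: centre of the body's underside. On pad 3 at the start, if present (two or three of lock0 to lock4 are).
- lock4: electronic padlock lying flat: steel body 55 (its x) x 45 (its y) x 24 thick, orange bands; 8 mm shackle loop at the +x end, 37 wide, reaching 59 from the origin; 0.2 to 0.4 kg; origin: centre of the body's underside. On pad 4 at the start, if present (two or three of lock0 to lock4 are).
- ret0: electronic padlock lying flat: steel body 55 (its x) x 45 (its y) x 24 thick, orange bands; 8 mm shackle loop at the +x end, 37 wide, reaching 59 from the origin; 0.2 to 0.4 kg; origin: centre of the body's underside. A returned padlock, at the start on a green mat 4 thick, fixed, on the other side of the dock from the tray.
- ret1: electronic padlock lying flat: steel body 55 (its x) x 45 (its y) x 24 thick, orange bands; 8 mm shackle loop at the +x end, 37 wide, reaching 59 from the origin; 0.2 to 0.4 kg; origin: centre of the body's underside. A returned padlock, at the start on a green mat 4 thick, fixed, on the other side of the dock from the tray.
- start (a joint): green start button, spring-loaded: 0 up, 0.005 (m) fully down at about 5 N; counts as pressed from 0.003
- start_top (a point): centre of the start button's round top (22 in diameter, 9 above the dock's top), at the dock's front right-hand corner, 49 right and 52 in front of pad 4's point; pressed straight down
- tray: open blue delivery tray, 240 (its x) x 135 (its y) outside, walls 4 thick and 32 high, floor 4 thick; origin: centre of its underside. Fixed to the bench, on the left or the right of the dock.
- oil: white oil bottle, 40 in diameter, 120 high, behind the dock; origin: centre of its underside. Leave alone.
- brick: red brick, 65 x 200 x 55, behind the dock; origin: centre of its underside. Leave alone.
- blanks: cardboard box of brass key blanks, 80 x 100 x 50; origin: centre of its underside. Leave alone.
Not all that is in view belongs to the job. What is shaped like the lock2 but black, brown or red is not meant.

How it is judged:
On the way:
1. the start button is pressed with all switches on and every padlock where it belongs (value of joint start above 0.003 m and y of sw0_c0 in the frame of switch0 below -0.005 m and y of sw1_c0 in the frame of switch1 below -0.005 m and y of sw2_c0 in the frame of switch2 below -0.005 m and y of sw3_c0 in the frame of switch3 below -0.005 m and y of sw4_c0 in the frame of switch4 below -0.005 m and ((distance of sw0_c0 from where it was at the start of the episode below 0.008 m and (x of lock0 in the frame of tray between -0.105 and 0.105 m and y of lock0 in the frame of tray between -0.055 and 0.055 m and z of lock0 in the frame of tray below 0.012 m and angle between lock0's own z axis and vertical below 0.15 rad)) or (distance of sw0_c0 from where it was at the start of the episode above 0.008 m and (distance between lock0 and pad0 below 0.015 m and angle between the x axis of lock0 and the x axis of dock, either way round below 0.26 rad and angle between lock0's own z axis and vertical below 0.1 rad))) and ((distance of sw1_c0 from where it was at the start of the episode below 0.008 m and (x of lock1 in the frame of tray between -0.105 and 0.105 m and y of lock1 in the frame of tray between -0.055 and 0.055 m and z of lock1 in the frame of tray below 0.012 m and angle between lock1's own z axis and vertical below 0.15 rad)) or (distance of sw1_c0 from where it was at the start of the episode above 0.008 m and (distance between lock1 and pad1 below 0.015 m and angle between the x axis of lock1 and the x axis of dock, either way round below 0.26 rad and angle between lock1's own z axis and vertical below 0.1 rad))) and ((distance of sw2_c0 from where it was at the start of the episode below 0.008 m and (x of lock2 in the frame of tray between -0.105 and 0.105 m and y of lock2 in the frame of tray between -0.055 and 0.055 m and z of lock2 in the frame of tray below 0.012 m and angle between lock2's own z axis and vertical below 0.15 rad)) or (distance of sw2_c0 from where it was at the start of the episode above 0.008 m and (distance between lock2 and pad2 below 0.015 m and angle between the x axis of lock2 and the x axis of dock, either way round below 0.26 rad and angle between lock2's own z axis and vertical below 0.1 rad))) and ((distance of sw3_c0 from where it was at the start of the episode below 0.008 m and (x of lock3 in the frame of tray between -0.105 and 0.105 m and y of lock3 in the frame of tray between -0.055 and 0.055 m and z of lock3 in the frame of tray below 0.012 m and angle between lock3's own z axis and vertical below 0.15 rad)) or (distance of sw3_c0 from where it was at the start of the episode above 0.008 m and (distance between lock3 and pad3 below 0.015 m and angle between the x axis of lock3 and the x axis of dock, either way round below 0.26 rad and angle between lock3's own z axis and vertical below 0.1 rad))) and ((distance of sw4_c0 from where it was at the start of the episode below 0.008 m and (x of lock4 in the frame of tray between -0.105 and 0.105 m and y of lock4 in the frame of tray between -0.055 and 0.055 m and z of lock4 in the frame of tray below 0.012 m and angle between lock4's own z axis and vertical below 0.15 rad)) or (distance of sw4_c0 from where it was at the start of the episode above 0.008 m and (distance between lock4 and pad4 below 0.015 m and angle between the x axis of lock4 and the x axis of dock, either way round below 0.26 rad and angle between lock4's own z axis and vertical below 0.1 rad))) and ((distance between ret0 and pad0 below 0.015 m and angle between the x axis of ret0 and the x axis of dock, either way round below 0.26 rad and angle between ret0's own z axis and vertical below 0.1 rad) or (distance between ret0 and pad1 below 0.015 m and angle between the x axis of ret0 and the x axis of dock, either way round below 0.26 rad and angle between ret0's own z axis and vertical below 0.1 rad) or (distance between ret0 and pad2 below 0.015 m and angle between the x axis of ret0 and the x axis of dock, either way round below 0.26 rad and angle between ret0's own z axis and vertical below 0.1 rad) or (distance between ret0 and pad3 below 0.015 m and angle between the x axis of ret0 and the x axis of dock, either way round below 0.26 rad and angle between ret0's own z axis and vertical below 0.1 rad) or (distance between ret0 and pad4 below 0.015 m and angle between the x axis of ret0 and the x axis of dock, either way round below 0.26 rad and angle between ret0's own z axis and vertical below 0.1 rad)) and ((distance between ret1 and pad0 below 0.015 m and angle between the x axis of ret1 and the x axis of dock, either way round below 0.26 rad and angle between ret1's own z axis and vertical below 0.1 rad) or (distance between ret1 and pad1 below 0.015 m and angle between the x axis of ret1 and the x axis of dock, either way round below 0.26 rad and angle between ret1's own z axis and vertical below 0.1 rad) or (distance between ret1 and pad2 below 0.015 m and angle between the x axis of ret1 and the x axis of dock, either way round below 0.26 rad and angle between ret1's own z axis and vertical below 0.1 rad) or (distance between ret1 and pad3 below 0.015 m and angle between the x axis of ret1 and the x axis of dock, either way round below 0.26 rad and angle between ret1's own z axis and vertical below 0.1 rad) or (distance between ret1 and pad4 below 0.015 m and angle between the x axis of ret1 and the x axis of dock, either way round below 0.26 rad and angle between ret1's own z axis and vertical below 0.1 rad))), for 0.1 s.
At the end, for the whole second after the job is handed in: Start pressed; all switches on. Padlocks whose bay was on at the start: flat on the tray floor; those whose bay was off: on their own pads; returned ones: on any pad (body centre within 15 mm of the pad point, flat, square within 15 degrees, shackle to back or front). All at rest (y of sw0_c0 in the frame of switch0 below -0.005 m and y of sw1_c0 in the frame of switch1 below -0.005 m and y of sw2_c0 in the frame of switch2 below -0.005 m and y of sw3_c0 in the frame of switch3 below -0.005 m and y of sw4_c0 in the frame of switch4 below -0.005 m and ((distance of sw0_c0 from where it was at the start of the episode below 0.008 m and (x of lock0 in the frame of tray between -0.105 and 0.105 m and y of lock0 in the frame of tray between -0.055 and 0.055 m and z of lock0 in the frame of tray below 0.012 m and angle between lock0's own z axis and vertical below 0.15 rad)) or (distance of sw0_c0 from where it was at the start of the episode above 0.008 m and (distance between lock0 and pad0 below 0.015 m and angle between the x axis of lock0 and the x axis of dock, either way round below 0.26 rad and angle between lock0's own z axis and vertical below 0.1 rad))) and ((distance of sw1_c0 from where it was at the start of the episode below 0.008 m and (x of lock1 in the frame of tray between -0.105 and 0.105 m and y of lock1 in the frame of tray between -0.055 and 0.055 m and z of lock1 in the frame of tray below 0.012 m and angle between lock1's own z axis and vertical below 0.15 rad)) or (distance of sw1_c0 from where it was at the start of the episode above 0.008 m and (distance between lock1 and pad1 below 0.015 m and angle between the x axis of lock1 and the x axis of dock, either way round below 0.26 rad and angle between lock1's own z axis and vertical below 0.1 rad))) and ((distance of sw2_c0 from where it was at the start of the episode below 0.008 m and (x of lock2 in the frame of tray between -0.105 and 0.105 m and y of lock2 in the frame of tray between -0.055 and 0.055 m and z of lock2 in the frame of tray below 0.012 m and angle between lock2's own z axis and vertical below 0.15 rad)) or (distance of sw2_c0 from where it was at the start of the episode above 0.008 m and (distance between lock2 and pad2 below 0.015 m and angle between the x axis of lock2 and the x axis of dock, either way round below 0.26 rad and angle between lock2's own z axis and vertical below 0.1 rad))) and ((distance of sw3_c0 from where it was at the start of the episode below 0.008 m and (x of lock3 in the frame of tray between -0.105 and 0.105 m and y of lock3 in the frame of tray between -0.055 and 0.055 m and z of lock3 in the frame of tray below 0.012 m and angle between lock3's own z axis and vertical below 0.15 rad)) or (distance of sw3_c0 from where it was at the start of the episode above 0.008 m and (distance between lock3 and pad3 below 0.015 m and angle between the x axis of lock3 and the x axis of dock, either way round below 0.26 rad and angle between lock3's own z axis and vertical below 0.1 rad))) and ((distance of sw4_c0 from where it was at the start of the episode below 0.008 m and (x of lock4 in the frame of tray between -0.105 and 0.105 m and y of lock4 in the frame of tray between -0.055 and 0.055 m and z of lock4 in the frame of tray below 0.012 m and angle between lock4's own z axis and vertical below 0.15 rad)) or (distance of sw4_c0 from where it was at the start of the episode above 0.008 m and (distance between lock4 and pad4 below 0.015 m and angle between the x axis of lock4 and the x axis of dock, either way round below 0.26 rad and angle between lock4's own z axis and vertical below 0.1 rad))) and ((distance between ret0 and pad0 below 0.015 m and angle between the x axis of ret0 and the x axis of dock, either way round below 0.26 rad and angle between ret0's own z axis and vertical below 0.1 rad) or (distance between ret0 and pad1 below 0.015 m and angle between the x axis of ret0 and the x axis of dock, either way round below 0.26 rad and angle between ret0's own z axis and vertical below 0.1 rad) or (distance between ret0 and pad2 below 0.015 m and angle between the x axis of ret0 and the x axis of dock, either way round below 0.26 rad and angle between ret0's own z axis and vertical below 0.1 rad) or (distance between ret0 and pad3 below 0.015 m and angle between the x axis of ret0 and the x axis of dock, either way round below 0.26 rad and angle between ret0's own z axis and vertical below 0.1 rad) or (distance between ret0 and pad4 below 0.015 m and angle between the x axis of ret0 and the x axis of dock, either way round below 0.26 rad and angle between ret0's own z axis and vertical below 0.1 rad)) and ((distance between ret1 and pad0 below 0.015 m and angle between the x axis of ret1 and the x axis of dock, either way round below 0.26 rad and angle between ret1's own z axis and vertical below 0.1 rad) or (distance between ret1 and pad1 below 0.015 m and angle between the x axis of ret1 and the x axis of dock, either way round below 0.26 rad and angle between ret1's own z axis and vertical below 0.1 rad) or (distance between ret1 and pad2 below 0.015 m and angle between the x axis of ret1 and the x axis of dock, either way round below 0.26 rad and angle between ret1's own z axis and vertical below 0.1 rad) or (distance between ret1 and pad3 below 0.015 m and angle between the x axis of ret1 and the x axis of dock, either way round below 0.26 rad and angle between ret1's own z axis and vertical below 0.1 rad) or (distance between ret1 and pad4 below 0.015 m and angle between the x axis of ret1 and the x axis of dock, either way round below 0.26 rad and angle between ret1's own z axis and vertical below 0.1 rad)) and linear speed of each of lock0, lock1, lock2, lock3, lock4, ret0, ret1 below 0.02 m/s); the robot touches nothing.
It fails at once if a bay switch that was on at the start is switched off ((distance of sw0_c0 from where it was at the start of the episode above 0.008 m and y of sw0_c0 in the frame of switch0 above 0 m) or (distance of sw1_c0 from where it was at the start of the episode above 0.008 m and y of sw1_c0 in the frame of switch1 above 0 m) or (distance of sw2_c0 from where it was at the start of the episode above 0.008 m and y of sw2_c0 in the frame of switch2 above 0 m) or (distance of sw3_c0 from where it was at the start of the episode above 0.008 m and y of sw3_c0 in the frame of switch3 above 0 m) or (distance of sw4_c0 from where it was at the start of the episode above 0.008 m and y of sw4_c0 in the frame of switch4 above 0 m)).
It fails at once if the oil bottle is pushed more than 2 cm or tipped (distance of oil from where it was at the start of the episode above 0.02 m or angle between oil's own z axis and vertical above 0.3 rad).
It fails at once if the brick is pushed more than 2 cm or tipped (distance of brick from where it was at the start of the episode above 0.02 m or angle between brick's own z axis and vertical above 0.3 rad).
It fails at once if the box of key blanks is pushed more than 2 cm or tipped (distance of blanks from where it was at the start of the episode above 0.02 m or angle between blanks's own z axis and vertical above 0.3 rad).
Of lock0, lock1, lock2, lock3, lock4 only 2 to 3 are there at a start; the rules pass over those that are not, and their reading is None.
At some moment in a run one of lock0, lock1, lock2, lock3, lock4, ret0, ret1 may be knocked a few centimetres aside while the robot is not near it.
It also fails if it takes over 200 s, if anything falls off the work surface, if the arm or the gripper's body presses on something with over 40 N, if the wrist force passes 120 N, or if a joint passes its speed limit or range.

## Working session

There is one attempt and no reset: what is moved stays moved. The work goes in short steps, Python scripts to look and compute and a tool call to move; the robot and the scene stay as the last step left them, time stands still between calls to the robot, and variables do not carry over. Pictures are saved under pics/ and viewed, at most 14 in all, crops included, and the job is handed in when it is done.

Besides the shell and the picture viewer there is one more tool, called as name([rows], argument=value, ...), one row to a line, values as JSON. drive_tool: Moves the arm, as the interface text tells. Its arguments: {"type":"object","properties":{"increments":{"type":"array","items":{"type":"array","items":{"type":"number"}}},"grip_force":{"type":"number"}},"required":["increments"]}

```bash
mkdir -p pics
cat > h.py <<'E'
import numpy as np, cv2
from workcell import env, optics
def cal(n):
    c=optics.get_calibration(n); f=240/np.tan(np.radians(c["vfov"])/2)
    if "rvec" in c:
        R=cv2.Rodrigues(np.array(c["rvec"],float))[0]; t=np.array(c["tvec"],float).ravel()
    else:
        s=env.get_state(); T=np.array(c["tool_from_camera"]); W=np.eye(4); W[:3,:3]=s["ee_rot"]; W[:3,3]=s["ee_pos"]
        M=np.linalg.inv(W@T); R,t=M[:3,:3],M[:3,3]
    return f,c["cx"],c["cy"],c["k1"],R,t
def ray(n,u,v,C=None):
    f,cx,cy,k,R,t=C or cal(n); d=np.array([(u-cx)/f,(v-cy)/f]); x=d.copy()
    for _ in range(20): x=d/(1+k*(x@x))
    return -R.T@t, R.T@np.array([x[0],x[1],1])
def at(n,u,v,z,C=None):
    o,d=ray(n,u,v,C); return o+d*(z-o[2])/d[2]
def proj(n,P,C=None):
    f,cx,cy,k,R,t=C or cal(n); p=R@np.array(P,float)+t; x=p[:2]/p[2]; x=x*(1+k*(x@x)); return np.array([x[0]*f+cx,x[1]*f+cy])
def snap(n,name):
    im=optics.capture(n); cv2.imwrite(f"pics/{name}.png",im[:,:,::-1]); return im
E
python3 - <<'E'
from h import *
for n in("top","side"):
    snap(n,n+"0"); print(n,optics.get_calibration(n))
    for w,z in [("dock",0),("pad0",.08),("pad1",.08),("pad2",.08),("pad3",.08),("pad4",.08),("switch0",.038),("switch4",.038),("start_top",.089),("tray",0),("lock2",.08),("ret0",.004),("oil",0),("brick",0),("blanks",0)]:
        r=optics.place_of(n,w)
        print(w,[(round(q["score"],2),[round(q["centre"][0]*640),round(q["centre"][1]*480)],at(n,q["centre"][0]*640,q["centre"][1]*480,z).round(3)[:2]) for q in r[:8]])
E
```

```text
top {'vfov': 46.40688540168704, 'cx': 311.1895889951535, 'cy': 241.44722133735988, 'k1': 0.015587350776732725, 'rvec': array([ 2.1836837 , -2.13247542,  0.16166683]), 'tvec': array([-0.01109211,  0.57459955,  1.15037695])}
dock [(0.58, [313, 246], array([ 0.571, -0.002]))]
pad0 [(0.97, [316, 245], array([ 0.561, -0.007])), (0.93, [355, 243], array([ 0.569, -0.086])), (0.69, [269, 246], array([0.558, 0.09 ])), (0.61, [222, 241], array([0.566, 0.186])), (0.57, [400, 248], array([ 0.56 , -0.179]))]
pad1 [(0.97, [316, 245], array([ 0.561, -0.007])), (0.93, [355, 243], array([ 0.569, -0.086])), (0.69, [269, 246], array([0.558, 0.09 ])), (0.61, [222, 241], array([0.566, 0.186])), (0.57, [400, 248], array([ 0.56 , -0.179]))]
pad2 [(0.97, [316, 245], array([ 0.561, -0.007])), (0.93, [355, 243], array([ 0.569, -0.086])), (0.69, [269, 246], array([0.558, 0.09 ])), (0.61, [222, 241], array([0.566, 0.186])), (0.57, [400, 248], array([ 0.56 , -0.179]))]
pad3 [(0.97, [316, 245], array([ 0.561, -0.007])), (0.93, [355, 243], array([ 0.569, -0.086])), (0.69, [269, 246], array([0.558, 0.09 ])), (0.61,
[... 3438 characters left out ...]
]
tray [(0.83, [290, 193], array([0.523, 0.382]))]
lock2 [(0.89, [211, 301], array([ 0.331, -0.193])), (0.81, [204, 350], array([ 0.328, -0.329])), (0.75, [227, 268], array([ 0.361, -0.084])), (0.63, [226, 227], array([0.351, 0.081])), (0.61, [328, 291], array([ 0.568, -0.184])), (0.6, [312, 218], array([0.563, 0.103]))]
ret0 [(0.93, [345, 391], array([ 0.578, -0.382])), (0.69, [285, 401], array([ 0.467, -0.393]))]
oil [(0.94, [383, 222], array([0.764, 0.19 ])), (0.67, [321, 264], array([0.576, 0.018]))]
brick [(0.92, [402, 262], array([0.774, 0.008])), (0.27, [320, 272], array([ 0.571, -0.014]))]
blanks [(0.92, [420, 314], array([ 0.769, -0.183])), (0.26, [310, 220], array([0.568, 0.22 ]))]
```

```bash
python3 -c "
from workcell import env,optics
print(optics.get_calibration('wrist'),env.get_state())"
```

```text
{'vfov': 67.4766983816931, 'cx': 322.39296088909174, 'cy': 239.22857902949883, 'k1': -0.06855408118210182, 'tool_from_camera': array([[-1.27081442e-04, -9.70122551e-01, -2.42615374e-01,
         6.92923748e-02],
       [ 9.99999958e-01, -6.02155601e-05, -2.83019837e-04,
        -9.97424209e-04],
       [ 2.59954706e-04, -2.42615400e-01,  9.70122518e-01,
        -1.61738272e-01],
       [ 0.00000000e+00,  0.00000000e+00,  0.00000000e+00,
         1.00000000e+00]])} {'clock': 1.6, 'joint_positions': array([ 1.14588646e+00,  8.71746480e-02,  1.37071297e+00,  5.02858410e-06,
        1.68361372e+00, -1.03059778e-01]), 'qvel': array([ 0.00063161, -0.00058216,  0.00060967, -0.0010741 , -0.00222209,
        0.00054615]), 'joint_torque': array([-4.65123867e-04, -3.40015054e+01, -3.02589512e+01,  7.18064234e-02,
        2.36366037e-02,  1.00670798e-05]), 'ee_pos': array([0.17396144, 0.52176995, 0.22251316]), 'ee_rot': array([[-9.48651998e-01,  3.16321649e-01,  3.30895905e-05],
       [ 3.16321651e-01,  9.48651994e-01,  8.52509678e-05],
       [-4.42377924e-06,  9.13404548e-05, -9.99999996e-01]]), 'wrist_force': array([ 0.4089491 , -0.00348099,  0.05108239]), 'wrist_torque': array([ 0.07085269,  0.01533143, -0.00029895]), 'finger_force': 0.0, 'finger_gap': 1.0033347425284962}
```

View pics/top0.png

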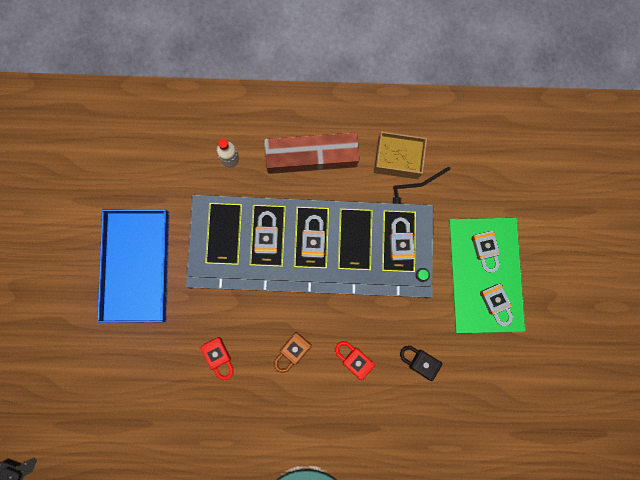

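View pics/side0.png

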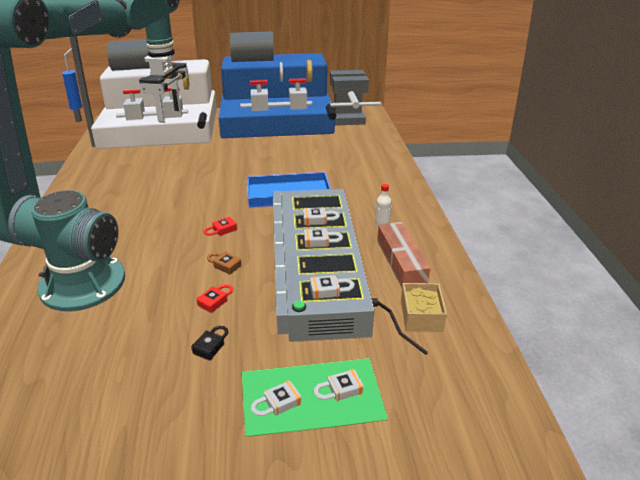

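The silver padlocks sit on bays 1 (267,231), 2 (313,240) and 4 (402,240), and the returned ones are on the green mat at (487,247) and (497,300). The look-alikes in front of the dock are red (216,354), brown (294,350), red (358,362) and black (426,364); I won't touch those. The tray is on the left. Next I'll take a closer wrist view above the dock, which also serves as the close check.

drive_tool([
  [9.4, 10, -15, 8, 0, 0, 0.15],
  [9.4, 33, -52, 8, 0, 0, 0.322],
  [9.4, 33, -52, 8, 0, 0, 0.322],
  [9.4, 33, -52, 8, 0, 0, 0.322],
  [9.4, 33, -52, 8, 0, 0, 0.322],
  [9.4, 33, -52, 8, 0, 0, 0.322],
  [9.4, 33, -52, 8, 0, 0, 0.322],
  [9.4, 33, -52, 8, 0, 0, 0.322],
  [9.4, 33, -52, 8, 0, 0, 0.322],
  [9.4, 33, -52, 8, 0, 0, 0.322],
  [9.4, 33, -52, 8, 0, 0, 0.322],
  [9.4, 33, -52, 8, 0, 0, 0.322],
  [9.4, 33, -52, 8, 0, 0, 0.322],
  [9.4, 33, -52, 8, 0, 0, 0.322],
  [9.4, 33, -52, 8, 0, 0, 0.322],
  [9.4, 33, -52, 8, 0, 0, 0.322],
  [9.4, 33, -52, 8, 0, 0, 0.322],
  [9.4, 33, -52, 8, 0, 0, 0.322],
])

```text
clock: 3.4
ee_pos: [0.5035, 0.0029, 0.3028]
ee_rot: [[-1.0, -0.002, 0.0], [-0.002, 1.0, 0.0], [-0.0, 0.0, -1.0]]
wrist_force: [-0.1, -1.3, 0.3]
finger_gap: 1.0
finger_force: 0.0
```

Run:
```python
from h import *
s=env.get_state(); print(s["ee_pos"],s["ee_rot"].round(3).tolist())
C=cal("wrist"); im=snap("wrist","w1")
for n,C2,I in(("wrist",C,im),("top",cal("top"),cv2.imread("pics/top0.png")[:,:,::-1])):
    hsv=cv2.cvtColor(np.ascontiguousarray(I),cv2.COLOR_RGB2HSV)
    m=cv2.inRange(hsv,(22,110,90),(36,255,255))
    cs,_=cv2.findContours(m,cv2.RETR_EXTERNAL,cv2.CHAIN_APPROX_NONE)
    for c in cs:
        x,y,w,h=cv2.boundingRect(c)
        if w<20 or h<40: continue
        P=np.array([at(n,*p[0],.08,C2)[:2] for p in cv2.convexHull(c)],np.float32)
        print(n,(x,y,w,h),[np.round(v,4) for v in cv2.minAreaRect(P)])
    g=cv2.inRange(hsv,(50,180,60),(70,255,255)); k,l,st,ce=cv2.connectedComponentsWithStats(g)
    for i in range(1,k):
        if 60<st[i,4]<2500: print("green",st[i],ce[i].round(1),at(n,*ce[i],.089,C2).round(4))
for w,z in(("lock2",.104),("pad0",.08),("start_top",.089),("switch0",.038)):
    print(w,[(round(q["score"],2),[round(q["centre"][0]*640),round(q["centre"][1]*480)],at("wrist",q["centre"][0]*640,q["centre"][1]*480,z,C).round(4)[:2]) for q in optics.place_of("wrist",w)])
```

```text
[0.50350856 0.00287109 0.30278296] [[-1.0, -0.002, 0.0], [-0.002, 1.0, 0.0], [-0.0, 0.0, -1.0]]
wrist (451, 230, 64, 102) [array([0.5811, 0.1824]), array([0.0661, 0.1243]), np.float64(88.9991)]
wrist (371, 228, 65, 104) [array([0.58  , 0.0924]), array([0.0658, 0.1249]), np.float64(88.921)]
wrist (295, 227, 60, 104) [array([0.5783, 0.0031]), array([0.0651, 0.1246]), np.float64(88.9844)]
wrist (213, 225, 61, 104) [array([ 0.5767, -0.0872]), array([0.0661, 0.1248]), np.float64(89.4065)]
wrist (134, 224, 62, 64) [array([ 0.5496, -0.1768]), array([0.0661, 0.074 ]), np.float64(88.8986)]
top (382, 210, 34, 62) [array([ 0.5754, -0.1771]), array([0.0665, 0.1255]), np.float64(88.8508)]
top (338, 209, 34, 61) [array([ 0.5771, -0.0869]), array([0.0662, 0.1255]), np.float64(88.9244)]
top (294, 207, 35, 61) [array([0.5786, 0.0032]), array([0.0665, 0.1254]), np.float64(88.9742)]
top (250, 205, 35, 62) [array([0.5802, 0.093 ]), array([0.0664, 0.1256]), np.float64(89.3611)]
top (206, 203, 36, 62) [array([0.5818, 0.1831]), array([0.0667, 0.1254]), np.float64(89.1892)]
green [485 257  11  12  90] [490.1 262.5] [ 0.5337 -0.3609  0.089 ]
green [498 310  11  12  87] [503.3 315.9] [ 0.4269 -0.3852  0.089 ]
lock2 [(0.97, [406, 273], array([0.5611, 0.0901])), (0.83, [161, 266], array([ 0.5535, -0.1706])), (0.68, [484, 70], array([0.3575, 0.155 ])), (0.66, [321, 264], array([0.5508, 0.0007])), (0.65, [347, 77], array([0.3667, 0.0249])), (0.59, [237, 51], array([ 0.343 , -0.0785])), (0.57, [121, 61], array([ 0.3489, -0.1914]))]
pad0 [(0.96, [482, 272], array([0.5688, 0.185 ])), (0.89, [243, 263], array([ 0.558, -0.088])), (0.32, [321, 252], array([0.5442, 0.    ]))]
start_top [(0.62, [115, 219], array([ 0.5056, -0.2241]))]
switch0 []
```

View pics/w1.png

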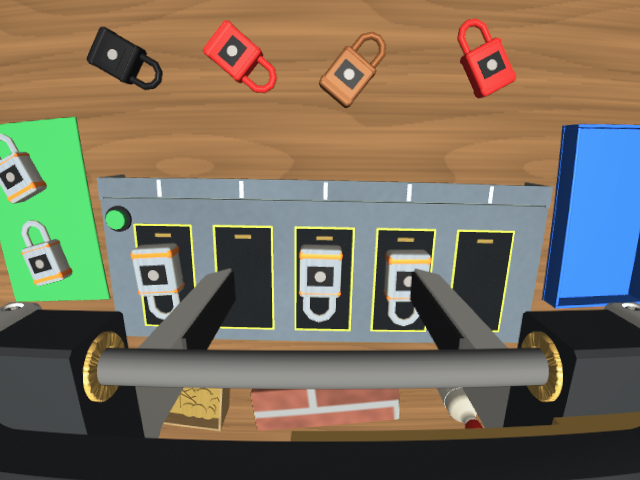

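Run:
```python
from h import *
C=cal("wrist"); T=cal("top")
w=cv2.imread("pics/w1.png"); t=cv2.imread("pics/top0.png")
a=-0.0178; R=np.array([[np.cos(a),-np.sin(a)],[np.sin(a),np.cos(a)]]); p2=np.array([.5785,.0032])
for n,I,CC in(("wrist",w,C),("top",t,T)):
    hsv=cv2.cvtColor(I,cv2.COLOR_BGR2HSV)
    m=cv2.inRange(hsv,(45,150,50),(75,255,255)); k,l,st,ce=cv2.connectedComponentsWithStats(m)
    for i in range(1,k):
        if 40<st[i,4]<1500:
            q=at(n,*ce[i],.089,CC)[:2]
            if abs(q[1]+.224)<.03: print(n,"start",st[i],q.round(4),"dock-frame rel rect2",(R.T@(q-p2)).round(4))
    mw=cv2.inRange(hsv,(0,0,200),(180,60,255)); k,l,st,ce=cv2.connectedComponentsWithStats(mw)
    for i in range(1,k):
        q=at(n,*ce[i],.08,CC)[:2]; r=R.T@(q-p2)
        if abs(r[1])<.2 and -.13<r[0]<-.07 and st[i,4]>4: print(n,"tick",st[i],r.round(4))
    # gray profile along dock x at y=0.045 (between bays)
    for y in(.045,-.045,.135):
        s=np.arange(-.14,.13,.001); g=[]
        for x in s:
            q=p2+R@np.array([x,y]); u=proj(n,[*q,.08],CC)
            g.append(cv2.getRectSubPix(cv2.cvtColor(I,cv2.COLOR_BGR2HSV)[:,:,1],(1,1),tuple(map(float,u)))[0,0])
        g=np.array(g,float); d=np.abs(np.diff(g)); j=np.argsort(-d)[:6]
        print(n,y,sorted([(round(s[k]+.0005,4),int(d[k])) for k in j]))
```

```text
wrist start [106 210  21  19 306] [ 0.5056 -0.224 ] dock-frame rel rect2 [-0.0688 -0.2284]
wrist tick [156 180   6  17  76] [-0.1017 -0.1813]
wrist tick [239 181   5  17  85] [-0.1019 -0.0914]
wrist tick [323 182   5  18  83] [-0.1017 -0.0014]
wrist tick [406 184   6  17  81] [-0.1022  0.0886]
wrist tick [488 186   6  18  72] [-0.1015  0.1786]
wrist 0.045 [(np.float64(-0.1135), 77), (np.float64(0.0765), 27), (np.float64(0.0775), 43), (np.float64(0.0785), 26), (np.float64(0.0885), 43), (np.float64(0.0895), 71)]
wrist -0.045 [(np.float64(-0.1135), 54), (np.float64(-0.1125), 23), (np.float64(0.0775), 77), (np.float64(0.0895), 18), (np.float64(0.0905), 64), (np.float64(0.0915), 46)]
wrist 0.135 [(np.float64(-0.1135), 84), (np.float64(0.0775), 37), (np.float64(0.0785), 30), (np.float64(0.0865), 25), (np.float64(0.0875), 40), (np.float64(0.0885), 46)]
top start [418 270  11  10  90] [ 0.5061 -0.2239] dock-frame rel rect2 [-0.0683 -0.2283]
top tick [219 279   3   9  22] [-0.1026  0.1803]
top tick [264 281   3   9  20] [-0.1017  0.0903]
top tick [308 283   3   9  21] [-0.1025  0.    ]
top tick [353 284   2   9  18] [-0.101  -0.0899]
top tick [397 286   3   9  19] [-0.1009 -0.1796]
top 0.045 [(np.float64(-0.1145), 40), (np.float64(-0.1135), 65), (np.float64(-0.1125), 18), (np.float64(0.0775), 29), (np.float64(0.0785), 56), (np.float64(0.0795), 32)]
top -0.045 [(np.float64(-0.1145), 32), (np.float64(-0.1135), 33), (np.float64(-0.1125), 21), (np.float64(-0.1115), 21), (np.float64(0.0775), 44), (np.float64(0.0785), 54)]
top 0.135 [(np.float64(-0.1145), 17), (np.float64(-0.1135), 74), (np.float64(-0.1125), 48), (np.float64(0.0765), 17), (np.float64(0.0785), 62), (np.float64(0.0795), 50)]
```

drive_tool([
  [0, -10, 5, -4, 0, -0.1, 0],
  [0, -10, 21.2, -14, 0, -0.785, 0],
  [0, -10, 21.2, -14, 0, -0.785, 0],
  [0, -10, 21.2, -14, 0, -0.785, 0],
  [0, -10, 21.2, -14, 0, -0.785, 0],
  [0, -10, 21.2, -14, 0, -0.785, 0],
  [0, -10, 21.2, -14, 0, -0.785, 0],
  [0, -10, 21.2, -14, 0, -0.785, 0],
  [0, -10, 21.2, -14, 0, -0.785, 0],
  [0, -10, 21.2, -14, 0, -0.785, 0],
  [0, -10, 21.2, -14, 0, -0.785, 0],
  [0, -10, 21.2, -14, 0, -0.785, 0],
])

```text
clock: 4.85
ee_pos: [0.4051, 0.213, 0.1638]
ee_rot: [[-0.707, 0.003, 0.708], [0.002, 1.0, -0.001], [-0.708, 0.001, -0.707]]
wrist_force: [0.4, -0.6, -0.5]
finger_gap: 0.025
finger_force: 0.0
```

drive_tool([
  [0, 0, 0.2, -5, 0, 0, 0],
  [0, 0, 0.2, -10, 0, 0, 0],
  [0, 0, 0.2, -11.8, 0, 0, 0],
  [0, 2, 0.2, -11.8, 0, 0, 0],
  [0, 4, 0.2, -11.8, 0, 0, 0],
  [0, 5.8, 0.2, -11.8, 0, 0, 0],
  [0, 5.8, 0.2, -11.8, 0, 0, 0],
  [0, 5.8, 0.2, -11.8, 0, 0, 0],
  [0, 5.8, 0.2, -11.8, 0, 0, 0],
])

```text
clock: 5.75
ee_pos: [0.4615, 0.2153, 0.0443]
ee_rot: [[-0.708, 0.0, 0.707], [0.0, 1.0, -0.001], [-0.707, -0.0, -0.708]]
wrist_force: [-0.0, 0.7, 0.6]
finger_gap: 0.006
finger_force: 0.0
```

```bash
python3 -c "
from h import *
s=env.get_state();print(s['ee_pos'],s['wrist_force'],s['finger_gap']);snap('wrist','w2')"
```

```text
[0.46152067 0.21534531 0.04429786] [-0.01611396  0.66910971  0.57993266] 0.005576218201014453
```

View pics/w2.png

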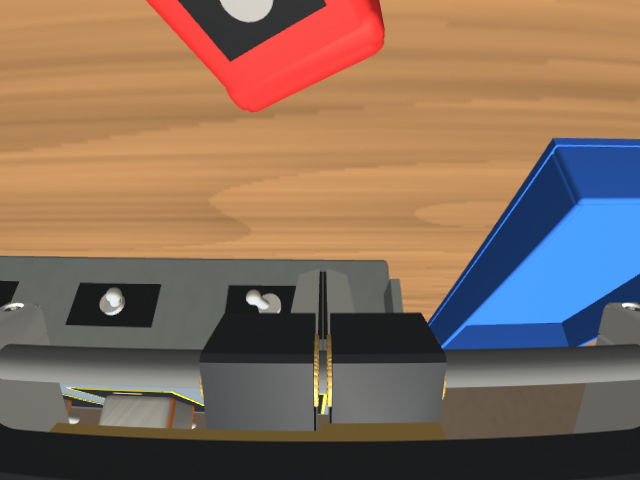

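The wrist view shows switch 0's ball at (254,294) left of its base at (270,300), which suggests on. Switch 1's ball is at (114,296) over its base at (112,302), which suggests off. Feeling will settle it.

drive_tool([
  [0, 0, -0.4, 0, 0, 0, 0],
  [0, 0, -0.8, 0, 0, 0, 0],
  [0, 0, -1.2, 0, 0, 0, 0],
  [0, 0, -1.2, 0, 0, 0, 0],
  [0, 0, -1.2, 0, 0, 0, 0],
  [0, 0, -1.2, 0, 0, 0, 0],
])

```text
clock: 6.4
ee_pos: [0.462, 0.2038, 0.0446]
ee_rot: [[-0.707, -0.0, 0.707], [-0.0, 1.0, 0.0], [-0.707, 0.0, -0.707]]
wrist_force: [0.2, -0.7, 0.3]
finger_gap: 0.004
finger_force: 0.0
```

drive_tool([
  [0, 0, -0.3, 0, 0, 0, 0],
  [0, 0, -0.6, 0, 0, 0, 0],
  [0, 0, -0.8, 0, 0, 0, 0],
  [0, 0, -0.95, 0, 0, 0, 0],
  [0, 0, -1.1, 0, 0, 0, 0],
  [0, 0, -1.1, 0, 0, 0, 0],
  [0, 0, -1.1, 0, 0, 0, 0],
])

```text
clock: 7.1
ee_pos: [0.462, 0.1927, 0.0446]
ee_rot: [[-0.707, -0.0, 0.707], [-0.0, 1.0, 0.0], [-0.707, 0.0, -0.707]]
wrist_force: [0.2, 0.1, -0.3]
finger_gap: 0.008
finger_force: 0.0
```

drive_tool([
  [0, 0, -0.1, 0, 0, 0, 0],
  [0, 0, -0.2, 0, 0, 0, 0],
  [0, 0, -0.3, 0, 0, 0, 0],
  [0, 0, -0.3, 0, 0, 0, 0],
  [0, 0, -0.3, 0, 0, 0, 0],
])

```text
clock: 7.6
ee_pos: [0.462, 0.1899, 0.0446]
ee_rot: [[-0.707, -0.0, 0.707], [-0.0, 1.0, 0.0], [-0.707, 0.0, -0.707]]
wrist_force: [0.0, 0.8, -0.0]
finger_gap: 0.007
finger_force: 0.4
```

```bash
python3 -c "
from h import *
s=env.get_state();print(s['ee_pos'],s['wrist_force']);im=snap('wrist','w3');cv2.imwrite('pics/w3c.png',cv2.resize(im[220:340,80:440,::-1],None,fx=2.2,fy=2.2,interpolation=cv2.INTER_CUBIC))"
```

```text
[0.46198748 0.18990067 0.04458688] [ 0.03256059  0.83567889 -0.03576075]
```

View pics/w3c.png

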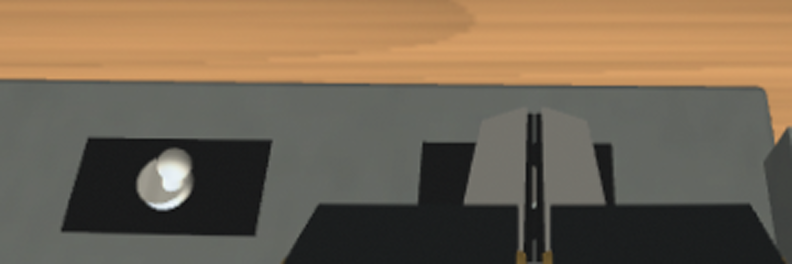

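Run:
```python
from h import *
c=optics.get_calibration("wrist"); f=240/np.tan(np.radians(c["vfov"])/2)
def wc(pos):
    a=-np.pi/4; W=np.eye(4); W[:3,:3]=np.array([[-.707,0,.707],[0,1,0],[-.707,0,-.707]]); W[:3,3]=pos
    M=np.linalg.inv(W@np.array(c["tool_from_camera"])); return f,c["cx"],c["cy"],c["k1"],M[:3,:3],M[:3,3]
for pos in([.46152,.21534,.0443],[.462,.1899,.0446]):
    C=wc(pos)
    for nm,b in(("0",(.4900,.1848)),("1",(.4884,.0948))):
        for s,y in(("off",.007),("on",-.007),("base",0)):
            d=-.020 if s!="base" else 0
            print(nm,s,proj("wrist",[b[0]+d+.0178*y,b[1]+y-.0178*d,.038],C).round(1))
```

```text
0 off [279.8 293.6]
0 on [252.6 293.3]
0 base [270.4 307.1]
1 off [108.5 291.1]
1 on [ 83.2 290.5]
1 base [113.8 304.6]
0 off [329.3 292.8]
0 on [302.  292.6]
0 base [315.6 306.4]
1 off [155.2 290.7]
1 on [128.9 290.3]
1 base [156.5 304.4]
```

drive_tool([
  [0, 0, 0.6, 0, 0, 0, 0],
  [0, -4, 0.6, 0, 0, 0, 0],
  [0, -4, -4, 0, 0, 0, 0],
  [0, -4, -6.6, 0, 0, 0, 0],
  [0, -4, -6.6, 0, 0, 0, 0],
  [0, -2, -6.6, 0, 0, 0, 0],
  [0, -0.1, -6.6, 0, 0, 0, 0],
  [0, -0.1, -6.6, 0, 0, 0, 0],
  [0, -0.1, -7.2, 0, 0, 0, 0],
  [0, -0.1, -7.6, 0, 0, 0, 0],
  [0, -0.1, -7.9, 0, 0, 0, 0],
  [0, -0.1, -7.9, 0, 0, 0, 0],
  [0, -0.1, -7.9, 0, 0, 0, 0],
])

```text
clock: 8.95
ee_pos: [0.4598, 0.1119, 0.0437]
ee_rot: [[-0.709, -0.001, 0.706], [0.001, 1.0, 0.002], [-0.706, 0.002, -0.709]]
wrist_force: [-6.2, 4.8, 2.4]
finger_gap: 0.005
finger_force: 4.1
```

drive_tool([
  [0, 0, -0.2, 0, 0, 0, 0],
  [0, 0, -0.4, 0, 0, 0, 0],
  [0, 0, -0.6, 0, 0, 0, 0],
  [0, 0, -0.8, 0, 0, 0, 0],
  [0, 0, -0.9, 0, 0, 0, 0],
  [0, 0, -0.9, 0, 0, 0, 0],
  [0, 0, -0.9, 0, 0, 0, 0],
])

```text
clock: 9.65
ee_pos: [0.461, 0.1016, 0.0445]
ee_rot: [[-0.707, 0.0, 0.707], [0.0, 1.0, -0.0], [-0.707, -0.0, -0.707]]
wrist_force: [-0.1, -0.1, 0.4]
finger_gap: 0.004
finger_force: 0.0
```

```bash
cat > sw.py <<'E'
from h import *
import sys
B=[(.4900,.1848),(.4884,.0948),(.4868,.0048),(.4852,-.0852),(.4836,-.1752)]
s=env.get_state();print(s['ee_pos'].round(4),s['wrist_force'].round(1)); C=cal("wrist")
im=snap('wrist',sys.argv[1])
for i,b in enumerate(B):
    u=[proj("wrist",[b[0]-.02+.0178*y,b[1]+y+.0004,.038],C).round(0) for y in(.007,-.007)]
    if min(u[0][0],u[1][0])>10 and u[0][0]<630: print(i,"off",u[0],"on",u[1])
cv2.imwrite(f'pics/{sys.argv[1]}c.png',cv2.resize(im[260:330,:,::-1],None,fx=1.25,fy=1.25,interpolation=cv2.INTER_CUBIC))
E
python3 sw.py w4
```

```text
[0.461  0.1016 0.0445] [-0.1 -0.1  0.4]
0 off [498. 293.] on [472. 293.]
1 off [326. 292.] on [299. 292.]
2 off [152. 290.] on [125. 290.]
```

View pics/w4c.png

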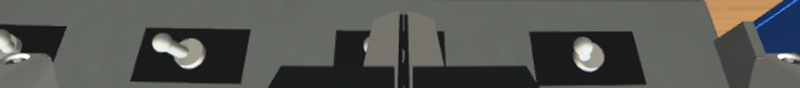

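Switch 1 is now thrown; its ball shows at about x = 294 px, the on position. Switch 2 looks on, with its ball at about 128 px. Next I'll feel switch 2.

drive_tool([
  [0, 0, 0.6, 0, 0, 0, 0],
  [0, -4, 0.6, 0, 0, 0, 0],
  [0, -4, -4, 0, 0, 0, 0],
  [0, -4, -7, 0, 0, 0, 0],
  [0, -4, -7, 0, 0, 0, 0],
  [0, -2, -7, 0, 0, 0, 0],
  [0, -0.2, -7, 0, 0, 0, 0],
  [0, -0.2, -7, 0, 0, 0, 0],
  [0, -0.2, -7.4, 0, 0, 0, 0],
  [0, -0.2, -7.8, 0, 0, 0, 0],
  [0, -0.2, -8.1, 0, 0, 0, 0],
  [0, -0.2, -8.1, 0, 0, 0, 0],
  [0, -0.2, -8.1, 0, 0, 0, 0],
  [0, -0.2, -8.1, 0, 0, 0, 0],
])

```text
clock: 11.1
ee_pos: [0.4588, 0.021, 0.0445]
ee_rot: [[-0.707, -0.001, 0.707], [-0.001, 1.0, 0.0], [-0.707, -0.0, -0.707]]
wrist_force: [-0.2, -0.3, 0.8]
finger_gap: 0.004
finger_force: 0.0
```

drive_tool([
  [0, 0, 0.4, 0, 0, 0, 0],
  [0, -4, 0.4, 0, 0, 0, 0],
  [0, -4, -4, 0, 0, 0, 0],
  [0, -4, -7.9, 0, 0, 0, 0],
  [0, -4, -7.9, 0, 0, 0, 0],
  [0, -2, -7.9, 0, 0, 0, 0],
  [0, -0.2, -7.9, 0, 0, 0, 0],
  [0, -0.2, -7.9, 0, 0, 0, 0],
  [0, -0.2, -8.3, 0, 0, 0, 0],
  [0, -0.2, -8.7, 0, 0, 0, 0],
  [0, -0.2, -9.1, 0, 0, 0, 0],
  [0, -0.2, -9.1, 0, 0, 0, 0],
  [0, -0.2, -9.1, 0, 0, 0, 0],
  [0, -0.2, -9.1, 0, 0, 0, 0],
])

```text
clock: 12.5
ee_pos: [0.4561, -0.0677, 0.0441]
ee_rot: [[-0.709, -0.002, 0.705], [-0.0, 1.0, 0.003], [-0.705, 0.002, -0.709]]
wrist_force: [-2.4, 4.7, 2.2]
finger_gap: 0.005
finger_force: 2.9
```

```bash
python3 sw.py w5
```

```text
[ 0.4561 -0.0677  0.0441] [-2.4  4.7  2.2]
2 off [477. 295.] on [451. 295.]
3 off [305. 295.] on [278. 294.]
4 off [133. 292.] on [107. 292.]
```

View pics/w5c.png

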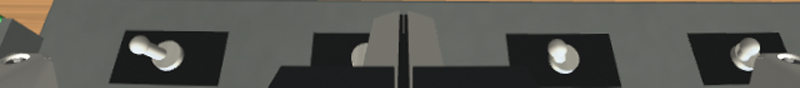

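drive_tool([
  [0, 0, -0.3, 0, 0, 0, 0],
  [0, 0, -0.6, 0, 0, 0, 0],
  [0, 0, -0.9, 0, 0, 0, 0],
  [0, 0, -0.9, 0, 0, 0, 0],
  [0, 0, -0.9, 0, 0, 0, 0],
  [0, 0, -0.3, 0, 0, 0, 0],
  [0, -4, -0.3, 0, 0, 0, 0],
  [0, -4, -4, 0, 0, 0, 0],
  [0, -4, -7.8, 0, 0, 0, 0],
  [0, -4, -7.8, 0, 0, 0, 0],
  [0, -2, -7.8, 0, 0, 0, 0],
  [0, -0.2, -7.8, 0, 0, 0, 0],
  [0, -0.2, -7.8, 0, 0, 0, 0],
  [0, -0.2, -8.2, 0, 0, 0, 0],
  [0, -0.2, -8.6, 0, 0, 0, 0],
  [0, -0.2, -9, 0, 0, 0, 0],
  [0, -0.2, -9, 0, 0, 0, 0],
  [0, -0.2, -9, 0, 0, 0, 0],
])

```text
clock: 14.35
ee_pos: [0.4636, -0.1251, 0.0597]
ee_rot: [[-0.743, 0.039, 0.669], [0.023, 0.999, -0.033], [-0.669, -0.009, -0.743]]
wrist_force: [-6.1, 5.8, -6.5]
finger_gap: 0.005
finger_force: 4.1
```

```bash
python3 sw.py w6
```

```text
[ 0.4636 -0.1251  0.0597] [-6.1  5.8 -6.5]
2 off [584. 260.] on [559. 260.]
3 off [416. 261.] on [390. 261.]
4 off [244. 261.] on [217. 261.]
```

View pics/w6c.png

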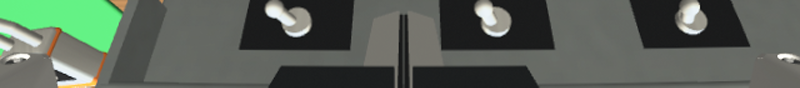

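```bash
python3 -c "
from h import *
s=env.get_state();print(s['joint_positions'].round(3),s['qvel'].round(3),s['joint_torque'].round(2))"
```

```text
[-0.657 -0.414  2.312  0.628  0.709 -2.566] [ 0.001 -0.002  0.002 -0.001  0.001  0.002] [ -1.82 -14.5  -36.06   2.35  -4.36   0.05]
```

View pics/w6.png

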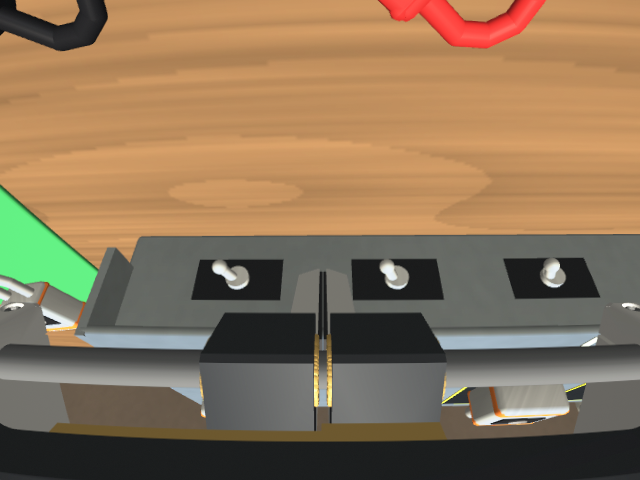

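Switch 3 now shows on, ball at (388,267). Switch 4 also looks on: its ball is at (222,266), where on predicts 217 px and off 244 px. The arm stopped because joint 6 reached its range limit, not because of a collision. I'll back off and feel switch 4 with the tool yawed outwards.

drive_tool([
  [0, -5, 3, 0, 0, 0, 0],
  [0, -8, 5, 5, 0, 0, 0],
  [0, -8, 5, 5, 0, 0, 0],
  [0, -8, 5, 5, 0, 0, -0.2],
  [0, -8, 5, 5, 0, 0, -0.35],
  [0, -8, 5, 5, 0, 0, -0.35],
  [0, -8, 5, 5, 0, 0, -0.35],
  [0, -8, 5, 5, 0, 0, -0.35],
])

```text
clock: 15.2
ee_pos: [0.4024, -0.0778, 0.1158]
ee_rot: [[-0.682, 0.388, 0.62], [0.274, 0.922, -0.275], [-0.678, -0.018, -0.735]]
wrist_force: [0.5, 0.3, 0.6]
finger_gap: 0.004
finger_force: 0.0
```

```bash
python3 -c "
from h import *
s=env.get_state();print(s['ee_pos'],s['joint_positions'].round(3),s['ee_rot'].round(3))"
```

```text
[ 0.40243031 -0.0778401   0.11578885] [-0.222 -0.757  2.363 -0.184  0.808 -1.324] [[-0.682  0.388  0.62 ]
 [ 0.274  0.922 -0.275]
 [-0.678 -0.018 -0.735]]
```

drive_tool([
  [0, 2, -6.5, -1, 0, 0, 0],
  [0, 2, -6.5, -4, 0, 0, 0],
  [0, 2, -6.5, -7, 0, 0, 0],
  [0, 2, -6.5, -7, 0, 0, 0],
  [0, 2, -6.5, -7, 0, 0, 0],
  [0, 2, -6.5, -7, 0, 0, 0],
])

```text
clock: 15.8
ee_pos: [0.4223, -0.144, 0.0457]
ee_rot: [[-0.684, 0.387, 0.619], [0.272, 0.922, -0.276], [-0.677, -0.021, -0.736]]
wrist_force: [-0.1, -0.4, -0.6]
finger_gap: 0.003
finger_force: 0.0
```

Good. Forward, then sweep to the feeling position.

drive_tool([
  [0, 1.7, 0.2, 0, 0, 0, 0],
  [0, 3.3, 0.2, 0, 0, 0, 0],
  [0, 3.3, 0.2, 0, 0, 0, 0],
  [0, 3.3, -0.3, 0, 0, 0, 0],
  [0, 3.3, -0.7, 0, 0, 0, 0],
  [0, 3.3, -1.1, 0, 0, 0, 0],
  [0, 3.3, -1.1, 0, 0, 0, 0],
  [0, 3.3, -1.1, 0, 0, 0, 0],
])

```text
clock: 16.6
ee_pos: [0.4535, -0.1545, 0.0433]
ee_rot: [[-0.686, 0.387, 0.616], [0.274, 0.922, -0.275], [-0.674, -0.02, -0.738]]
wrist_force: [-0.2, 0.1, -0.1]
finger_gap: 0.004
finger_force: 0.0
```

```bash
python3 sw.py w7
```

```text
[ 0.4535 -0.1545  0.0433] [-0.2  0.1 -0.1]
3 off [491. 273.] on [459. 278.]
4 off [309. 300.] on [285. 304.]
```

View pics/w7c.png

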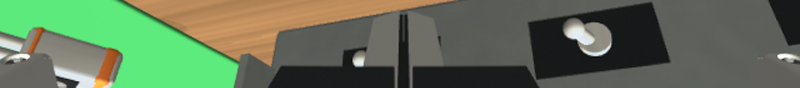

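Switch 4 gave no force at the feeling position, and its ball shows at about 286 px, the on position. So bays 0, 2 and 4 were on at the start, and bays 1 and 3 were off and are now thrown. lock2 and lock4 go to the tray and lock1 stays.

```bash
cat > go.py <<'E'
from h import *
import sys
from scipy.spatial.transform import Rotation as Ro
# go.py x y z yaw : shift(cm) & rotvec to tool-down pose
x,y,z,w=map(float,sys.argv[1:5]); s=env.get_state()
D=Ro.from_euler("z",w).as_matrix()@np.diag([-1,1,-1.])
print("shift",((np.array([x,y,z])-s["ee_pos"])*100).round(2),"rv",Ro.from_matrix(D@s["ee_rot"].T).as_rotvec().round(3),"j6",s["joint_positions"][5].round(2))
E
python3 go.py .5587 -.1765 .20 -.0178
```

```text
shift [10.52 -2.21 15.7 ] rv [0.172 0.723 0.355] j6 -1.71
```

drive_tool([
  [0, -1, 0.5, 0, 0, 0, 0],
  [0, -4.5, 0.5, 1, 0, 0, 0],
  [0, -4.5, 0.5, 6, 0, 0, 0],
  [0, -3, 0.5, 11, 0, 0, 0],
  [0, -1, 0, 16, 0.04, 0.18, 0.09],
  [4, 5, -2.2, 18, 0.172, 0.723, 0.355],
  [7, 10.5, -2.2, 18, 0.172, 0.723, 0.355],
  [7, 10.5, -2.2, 18, 0.172, 0.723, 0.355],
  [7, 10.5, -2.2, 18, 0.172, 0.723, 0.355],
  [7, 10.5, -2.2, 18, 0.172, 0.723, 0.355],
  [7, 10.5, -2.2, 18, 0.172, 0.723, 0.355],
  [7, 10.5, -2.2, 18, 0.172, 0.723, 0.355],
  [7, 10.5, -2.2, 18, 0.172, 0.723, 0.355],
])

```text
clock: 17.95
ee_pos: [0.5576, -0.176, 0.2226]
ee_rot: [[-1.0, 0.018, 0.0], [0.018, 1.0, -0.001], [-0.0, -0.001, -1.0]]
wrist_force: [-0.3, -1.0, 0.1]
finger_gap: 0.651
finger_force: 0.0
```

```bash
cat > locks.py <<'E'
from h import *
import sys
# silver/orange padlocks in a picture: orange bands pair -> body centre
def see(n,name=None):
    C=cal(n); s=env.get_state(); im=optics.capture(n)
    if name: cv2.imwrite(f"pics/{name}.png",im[:,:,::-1])
    r=[]
    for w in("lock2","ret0"):
        for q in optics.place_of(n,w): 
            u,v=q["centre"][0]*640,q["centre"][1]*480; r.append((w,round(q["score"],2),round(u),round(v),at(n,u,v,.08,C)[:2].round(3).tolist(),at(n,u,v,.004,C)[:2].round(3).tolist()))
    return r
if __name__=="__main__":
    for r in see(sys.argv[1],sys.argv[2] if len(sys.argv)>2 else None): print(*r)
E
python3 locks.py top t2; python3 locks.py wrist w8; python3 go.py .5587 -.1765 .10 -.0178
```

```text
lock2 0.92 314 247 [0.557, -0.003] [0.567, -0.004]
lock2 0.85 215 353 [0.342, 0.189] [0.337, 0.2]
lock2 0.62 399 245 [0.566, -0.178] [0.576, -0.191]
lock2 0.59 316 246 [0.561, -0.007] [0.571, -0.009]
lock2 0.57 360 361 [0.332, -0.099] [0.326, -0.107]
lock2 0.56 294 350 [0.35, 0.033] [0.346, 0.034]
lock2 0.35 427 362 [0.331, -0.233] [0.326, -0.25]
ret0 0.97 492 300 [0.457, -0.367] [0.46, -0.393]
lock2 0.84 521 235 [0.563, -0.001] [0.582, 0.043]
lock2 0.76 619 239 [0.569, 0.095] [0.589, 0.163]
lock2 0.61 318 236 [0.561, -0.181] [0.58, -0.183]
lock2 0.61 527 7 [0.377, -0.013] [0.35, 0.028]
ret0 0.96 112 132 [0.468, -0.352] [0.463, -0.396]
ret0 0.96 142 240 [0.562, -0.338] [0.58, -0.379]
shift [  0.09  -0.03 -12.28] rv [0.001 0.    0.   ] j6 -1.96
```

View pics/w8.png

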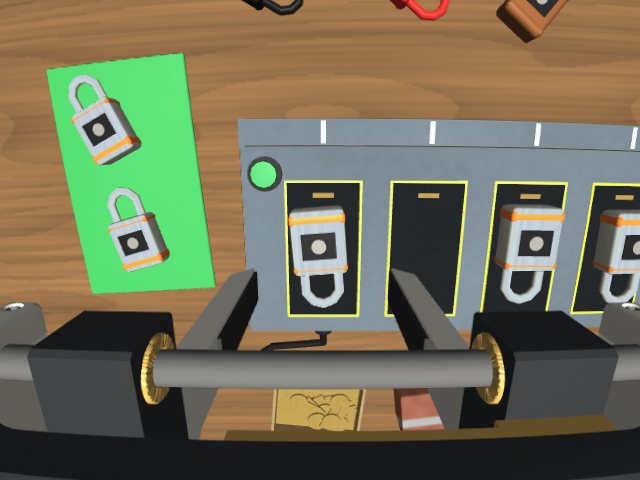

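The wrist view shows lock4 on pad 4 centred at (318,245), with fingers placed symmetrically around it; ret0 is at (134,240) and ret1 at (102,130). I'll grasp lock4 now.

drive_tool([
  [7, 0.1, 0, -4, 0, 0, 0],
  [7, 0.1, 0, -8, 0, 0, 0],
  [7, 0.1, 0, -11, 0, 0, 0],
  [7, 0.1, 0, -12.2, 0, 0, 0],
  [7, 0.1, 0, -12.2, 0, 0, 0],
  [3, 0.1, 0, -12.2, 0, 0, 0],
  [3, 0.1, 0, -12.2, 0, 0, 0],
  [3, 0.1, 0, -12.2, 0, 0, 0],
  [3, 0.1, 0, -12.2, 0, 0, 0],
  [3, 0.1, 0, -10, 0, 0, 0],
  [3, 0.1, 0, -5, 0, 0, 0],
  [3, 0.1, 0, 0, 0, 0, 0],
  [3, 0.1, 0, 0, 0, 0, 0],
], grip_force=30)

```text
clock: 19.55
ee_pos: [0.5626, -0.1774, 0.2312]
ee_rot: [[-1.0, 0.017, 0.014], [0.017, 1.0, -0.006], [-0.014, -0.005, -1.0]]
wrist_force: [0.2, -0.4, -2.6]
finger_gap: 0.478
finger_force: 29.6
```

```bash
python3 - <<'E'
from h import *
I=cv2.imread("pics/t2.png"); hsv=cv2.cvtColor(I,cv2.COLOR_BGR2HSV); T=cal("top")
m=cv2.inRange(hsv,(100,120,60),(125,255,255)); cs,_=cv2.findContours(m,cv2.RETR_EXTERNAL,cv2.CHAIN_APPROX_NONE)
c=max(cs,key=cv2.contourArea)
P=np.array([at("top",*p[0],.032,T)[:2] for p in cv2.convexHull(c)],np.float32); print(cv2.minAreaRect(P))
E
python3 go.py .459 .382 .20 0
```

```text
((0.5167466402053833, 0.3771416246891022), (0.23942513763904572, 0.1414659023284912), 1.7313764095306396)
shift [-10.36  55.94  -3.12] rv [0.006 0.014 0.017] j6 -1.95
```

drive_tool([
  [3, -11.1, 55.3, 1, 0, 0, 0.04],
  [3, -11.1, 55.3, 1, 0, 0, 0.04],
  [3, -11.1, 55.3, 1, 0, 0, 0.04],
  [3, -11.1, 55.3, 1, 0, 0, 0.04],
  [3, -11.1, 55.3, 1, 0, 0, 0.04],
  [3, -11.1, 55.3, 1, 0, 0, 0.04],
  [3, -11.1, 55.3, 1, 0, 0, 0.04],
  [3, -11.1, 55.3, 1, 0, 0, 0.04],
  [3, -11.1, 55.3, 1, 0, 0, 0.04],
  [3, -11.1, 55.3, 1, 0, 0, 0.04],
  [3, -11.1, 55.3, 1, 0, 0, 0.04],
  [3, -11.1, 55.3, 1, 0, 0, 0.04],
  [3, -11.1, 55.3, 1, 0, 0, 0.04],
  [3, -11.1, 55.3, 1, 0, 0, 0.04],
])

```text
clock: 20.95
ee_pos: [0.4481, 0.3757, 0.2307]
ee_rot: [[-1.0, -0.022, -0.003], [-0.022, 1.0, -0.003], [0.003, -0.003, -1.0]]
wrist_force: [1.2, -0.3, -3.2]
finger_gap: 0.478
finger_force: 29.6
```

```bash
python3 - <<'E'
from h import *
C=cal("wrist"); I=snap("wrist","w9"); hsv=cv2.cvtColor(I,cv2.COLOR_RGB2HSV)
m=cv2.inRange(hsv,(100,120,60),(125,255,255)); k,l,st,ce=cv2.connectedComponentsWithStats(m)
i=1+np.argmax(st[1:,4]); print(st[i])
E
python3 go.py .447 .378 .026 .01
```

```text
[  259   168   135   106 10618]
shift [ -0.15   0.27 -20.51] rv [ 0.002 -0.002 -0.011] j6 -0.99
```

View pics/w9.png

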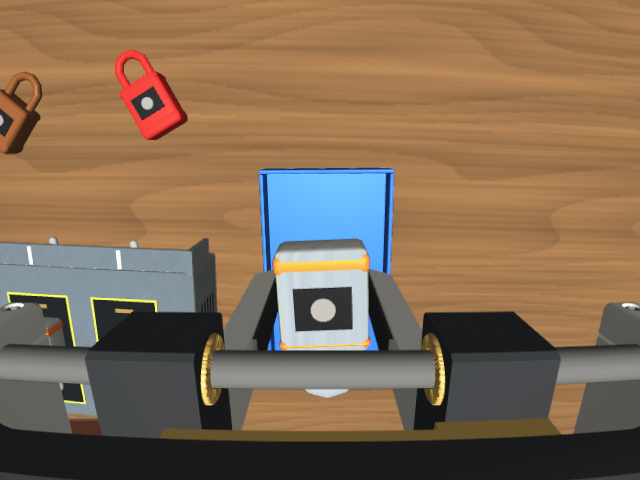

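lock4 is held squarely over the tray: walls at columns 262 and 393, lock at 323. Lowering and releasing.

drive_tool([
  [3, -0.1, 0.2, -5, 0, 0, 0],
  [3, -0.1, 0.2, -10, 0, 0, 0],
  [3, -0.1, 0.2, -15, 0, 0, 0],
  [3, -0.1, 0.2, -18.5, 0, 0, 0],
  [3, -0.1, 0.2, -20, 0, 0, 0],
  [3, -0.1, 0.2, -20.6, 0, 0, 0],
  [3, -0.1, 0.2, -20.6, 0, 0, 0],
  [3, -0.1, 0.2, -20.6, 0, 0, 0],
  [6.5, -0.1, 0.2, -20.6, 0, 0, 0],
  [6.5, -0.1, 0.2, -20.6, 0, 0, 0],
  [6.5, -0.1, 0.2, -20.6, 0, 0, 0],
  [6.5, -0.1, 0.2, -17, 0, 0, 0],
  [6.5, -0.1, 0.2, -12, 0, 0, 0],
  [6.5, -0.1, 0.2, -7, 0, 0, 0],
  [6.5, 0, 0.2, 0, 0, 0, 0],
  [6.5, 0, 0.2, 0, 0, 0, 0],
  [6.5, 0, 0.2, 0, 0, 0, 0],
])

```text
clock: 22.7
ee_pos: [0.4501, 0.38, 0.2382]
ee_rot: [[-1.0, -0.023, 0.008], [-0.023, 1.0, 0.006], [-0.008, 0.006, -1.0]]
wrist_force: [-0.4, 0.1, -0.1]
finger_gap: 0.691
finger_force: 0.0
```

```bash
python3 locks.py top t3 | sort -u; python3 go.py .5619 .0035 .22 -.0178
```

```text
lock2 0.42 485 243 [0.574, -0.355] [0.585, -0.38]
lock2 0.46 420 271 [0.514, -0.221] [0.521, -0.237]
lock2 0.65 217 354 [0.339, 0.184] [0.334, 0.196]
lock2 0.67 423 362 [0.331, -0.226] [0.326, -0.242]
lock2 0.7 362 360 [0.333, -0.104] [0.327, -0.112]
lock2 0.74 294 346 [0.357, 0.032] [0.353, 0.033]
lock2 0.8 135 295 [0.452, 0.354] [0.454, 0.377]
lock2 0.93 312 248 [0.556, 0.001] [0.566, 0.0]
ret0 0.37 311 244 [0.563, 0.004] [0.573, 0.003]
ret0 0.77 493 299 [0.46, -0.368] [0.463, -0.393]
ret0 0.87 488 246 [0.57, -0.361] [0.58, -0.386]
shift [ 11.43 -37.48  -1.01] rv [ 0.002 -0.004 -0.04 ] j6 -0.99
```

drive_tool([
  [6.5, 11.4, -37.4, 0, 0, 0, -0.04],
  [6.5, 11.4, -37.4, 0, 0, 0, -0.04],
  [6.5, 11.4, -37.4, 0, 0, 0, -0.04],
  [6.5, 11.4, -37.4, 0, 0, 0, -0.04],
  [6.5, 11.4, -37.4, 0, 0, 0, -0.04],
  [6.5, 11.4, -37.4, 0, 0, 0, -0.04],
  [6.5, 11.4, -37.4, 0, 0, 0, -0.04],
  [6.5, 11.4, -37.4, 0, 0, 0, -0.04],
  [6.5, 11.4, -37.4, 0, 0, 0, -0.04],
  [6.5, 11.4, -37.4, 0, 0, 0, -0.04],
  [6.5, 11.4, -37.4, 0, 0, 0, -0.04],
])

```text
clock: 23.95
ee_pos: [0.5615, 0.0057, 0.2304]
ee_rot: [[-1.0, 0.017, -0.004], [0.017, 1.0, 0.001], [0.004, 0.001, -1.0]]
wrist_force: [0.3, -0.2, -0.3]
finger_gap: 0.695
finger_force: 0.0
```

```bash
python3 go.py .5619 .0035 .10 -.0178
```

```text
shift [  0.04  -0.22 -13.04] rv [-0.001 -0.004 -0.001] j6 -1.65
```

drive_tool([
  [6.5, 0, -0.1, -4, 0, 0, 0],
  [6.5, 0, -0.1, -8, 0, 0, 0],
  [6.5, 0, -0.1, -11.5, 0, 0, 0],
  [6.5, 0, -0.1, -13, 0, 0, 0],
  [6.5, 0, -0.1, -13, 0, 0, 0],
  [3, 0, -0.1, -13, 0, 0, 0],
  [3, 0, -0.1, -13, 0, 0, 0],
  [3, 0, -0.1, -13, 0, 0, 0],
  [3, 0, -0.1, -13, 0, 0, 0],
  [3, 0, -0.1, -10, 0, 0, 0],
  [3, 0, -0.1, -5, 0, 0, 0],
  [3, 0, -0.1, 0, 0, 0, 0],
  [3, -0.5, 10, 0, 0, 0, 0.02],
  [3, -1, 37.4, 0, 0, 0, 0.04],
  [3, -1, 37.4, 0, 0, 0, 0.04],
  [3, -1, 37.4, 0, 0, 0, 0.04],
  [3, -1, 37.4, 0, 0, 0, 0.04],
  [3, -1, 37.4, 0, 0, 0, 0.04],
  [3, -1, 37.4, 0, 0, 0, 0.04],
  [3, -1, 37.4, 0, 0, 0, 0.04],
])

```text
clock: 25.95
ee_pos: [0.5507, 0.3829, 0.2306]
ee_rot: [[-1.0, -0.026, -0.004], [-0.026, 1.0, 0.001], [0.004, 0.001, -1.0]]
wrist_force: [0.7, -0.8, -3.0]
finger_gap: 0.476
finger_force: 30.0
```

```bash
python3 go.py .552 .381 .026 .02
```

```text
shift [  0.13  -0.19 -20.46] rv [-0.001 -0.004 -0.006] j6 -1.07
```

drive_tool([
  [3, 0, 0, -5, 0, 0, 0],
  [3, 0, 0, -10, 0, 0, 0],
  [3, 0, 0, -15, 0, 0, 0],
  [3, 0, 0, -18.5, 0, 0, 0],
  [3, 0, 0, -20, 0, 0, 0],
  [3, 0, 0, -20.6, 0, 0, 0],
  [3, 0, 0, -20.6, 0, 0, 0],
  [3, 0, 0, -20.6, 0, 0, 0],
  [6.5, 0, 0, -20.6, 0, 0, 0],
  [6.5, 0, 0, -20.6, 0, 0, 0],
  [6.5, 0, 0, -20.6, 0, 0, 0],
  [6.5, 0, 0, -17, 0, 0, 0],
  [6.5, 0, 0, -12, 0, 0, 0],
  [6.5, 0, 0, -7, 0, 0, 0],
  [6.5, 0, 0, 0, 0, 0, 0],
  [6.5, 0, 0, 0, 0, 0, 0],
])

```text
clock: 27.55
ee_pos: [0.554, 0.3796, 0.2402]
ee_rot: [[-1.0, -0.022, 0.009], [-0.022, 1.0, 0.006], [-0.009, 0.005, -1.0]]
wrist_force: [0.0, 1.0, 0.2]
finger_gap: 0.692
finger_force: 0.0
```

```bash
python3 locks.py top t4 | sort -u; python3 go.py .5 -.33 .22 -.0178
```

```text
lock2 0.58 218 349 [0.349, 0.185] [0.345, 0.196]
lock2 0.59 269 244 [0.563, 0.089] [0.572, 0.094]
lock2 0.63 426 365 [0.327, -0.231] [0.321, -0.248]
lock2 0.64 134 295 [0.452, 0.356] [0.455, 0.379]
lock2 0.88 358 360 [0.332, -0.095] [0.326, -0.103]
lock2 0.93 137 251 [0.54, 0.356] [0.549, 0.379]
ret0 0.63 484 246 [0.568, -0.351] [0.578, -0.376]
ret0 0.77 493 300 [0.458, -0.368] [0.461, -0.393]
shift [ -5.31 -70.91  -1.45] rv [-0.002  0.003 -0.04 ] j6 -1.08
```

drive_tool([
  [6.5, -5, -71, 1, 0, 0, -0.04],
  [6.5, -5, -71, 1, 0, 0, -0.04],
  [6.5, -5, -71, 1, 0, 0, -0.04],
  [6.5, -5, -71, 1, 0, 0, -0.04],
  [6.5, -5, -71, 1, 0, 0, -0.04],
  [6.5, -5, -71, 1, 0, 0, -0.04],
  [6.5, -5, -71, 1, 0, 0, -0.04],
  [6.5, -5, -71, 1, 0, 0, -0.04],
  [6.5, -5, -71, 1, 0, 0, -0.04],
  [6.5, -5, -71, 1, 0, 0, -0.04],
  [6.5, -5, -71, 1, 0, 0, -0.04],
  [6.5, -5, -71, 1, 0, 0, -0.04],
  [6.5, -5, -71, 1, 0, 0, -0.04],
  [6.5, -5, -71, 1, 0, 0, -0.04],
  [6.5, -5, -71, 1, 0, 0, -0.04],
  [6.5, -5, -71, 1, 0, 0, -0.04],
  [6.5, -5, -71, 1, 0, 0, -0.04],
  [6.5, -5, -71, 1, 0, 0, -0.04],
  [6.5, -5, -71, 1, 0, 0, -0.04],
])

```text
clock: 29.6
ee_pos: [0.5028, -0.3296, 0.2423]
ee_rot: [[-1.0, 0.015, -0.001], [0.015, 1.0, -0.0], [0.001, -0.0, -1.0]]
wrist_force: [-0.1, 0.5, 0.2]
finger_gap: 0.686
finger_force: 0.0
```

```bash
cat > rets.py <<'E'
from h import *
import sys
# contours of padlocks on the green mat; orange band pixels -> body axes on the top plane
C=cal("wrist"); print(env.get_state()["ee_pos"].round(4)); I=snap("wrist",sys.argv[1]); hsv=cv2.cvtColor(I,cv2.COLOR_RGB2HSV); H=float(sys.argv[2])
g=cv2.inRange(hsv,(8,140,120),(22,255,255))
for w in("lock2","ret0"):
  for q in optics.place_of("wrist",w):
    u,v=q["centre"][0]*640,q["centre"][1]*480; P=at("wrist",u,v,H,C)[:2]
    n=cv2.connectedComponentsWithStats(g)
    print(w,round(q["score"],2),round(u),round(v),P.round(4),"dark-square:",end=" ")
    if not(60<u<580 and 30<v<400): print(); continue
    # dark square on the body's top face
    x0,y0=int(u)-45,int(v)-45; x0,y0=max(x0,0),max(y0,0)
    d=cv2.inRange(hsv[y0:y0+90,x0:x0+90],(0,0,0),(180,255,70)); k,l,st,ce=cv2.connectedComponentsWithStats(d)
    for i in range(1,k):
        if 150<st[i,4]<3000:
            cs,_=cv2.findContours((l==i).astype(np.uint8),cv2.RETR_EXTERNAL,cv2.CHAIN_APPROX_NONE)
            Q=np.array([at("wrist",p[0][0]+x0,p[0][1]+y0,H+.024,C)[:2] for p in cs[0]],np.float32); print([np.round(t,4) for t in cv2.minAreaRect(Q)],end=" ")
    print()
E
python3 rets.py w10 .004; python3 go.py .578 -.376 .024 -.0178
```

```text
[ 0.5028 -0.3296  0.2423]
lock2 0.87 534 40 [ 0.32   -0.1052] dark-square: [array([ 0.3236, -0.1045]), array([0.0206, 0.0268]), np.float64(49.0448)] 
lock2 0.65 403 42 [ 0.3239 -0.2451] dark-square: [array([ 0.3325, -0.2365]), array([0.0811, 0.0497]), np.float64(59.4706)] 
ret0 0.88 264 178 [ 0.462  -0.3945] dark-square: [array([ 0.4616, -0.3959]), array([0.0197, 0.0266]), np.float64(24.9948)] 
ret0 0.88 284 277 [ 0.5788 -0.3769] dark-square: [array([ 0.5944, -0.4116]), array([0.0207, 0.0655]), np.float64(66.498)] [array([ 0.5771, -0.3767]), array([0.0205, 0.0271]), np.float64(14.2012)] 
shift [  7.53  -4.57 -21.86] rv [ 0.001 -0.    -0.002] j6 -2.23
```

View pics/w10.png

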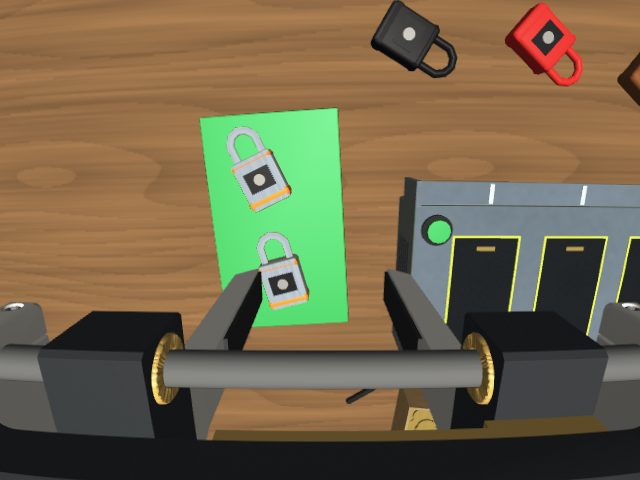

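The mat view shows ret0's body at (284,280), turned 14°, and ret1's at (260,180), turned 25°. I'll align on ret0 first.

drive_tool([
  [7, 3, -2, -5, 0, 0, 0.1],
  [7, 7.5, -4.7, -10, 0, 0, 0.263],
  [7, 7.5, -4.7, -12, 0, 0, 0.263],
  [7, 7.5, -4.7, -12, 0, 0, 0.263],
  [7, 7.5, -4.7, -12, 0, 0, 0.263],
  [7, 7.5, -4.7, -12, 0, 0, 0.263],
  [7, 7.5, -4.7, -12, 0, 0, 0.263],
])

```text
clock: 30.45
ee_pos: [0.5782, -0.3789, 0.1266]
ee_rot: [[-0.97, -0.243, 0.004], [-0.243, 0.97, -0.005], [-0.003, -0.005, -1.0]]
wrist_force: [-0.2, 0.5, 0.4]
finger_gap: 0.744
finger_force: 0.0
```

```bash
python3 go.py .578 -.377 .024 .248; python3 rets.py w11 .004
```

```text
shift [ -0.02   0.19 -10.26] rv [0.005 0.004 0.003] j6 -2.48
[ 0.5782 -0.3789  0.1266]
ret0 0.92 342 87 [ 0.4633 -0.3947] dark-square: 
ret0 0.82 329 239 [ 0.5783 -0.3754] dark-square: [array([ 0.5776, -0.3768]), array([0.0202, 0.027 ]), np.float64(14.1236)]
```

drive_tool([
  [7, 0, 0.1, -4, 0, 0, 0],
  [7, 0, 0.1, -8, 0, 0, 0],
  [7, 0, 0.1, -10.2, 0, 0, 0],
  [7, 0, 0.1, -10.2, 0, 0, 0],
  [7, 0, 0.1, -10.2, 0, 0, 0],
  [3, 0, 0.1, -10.2, 0, 0, 0],
  [3, 0, 0.1, -10.2, 0, 0, 0],
  [3, 0, 0.1, -10.2, 0, 0, 0],
  [3, 0, 0.1, -10.2, 0, 0, 0],
  [3, 0, 0.1, -7, 0, 0, 0],
  [3, 0, 0.1, -2, 0, 0, 0],
  [3, 0, 0.1, 3, 0, 0, 0],
  [3, 0, 0.1, 8, 0, 0, 0],
  [3, -1.8, 29.2, 8, 0, 0, -0.265],
  [3, -1.8, 29.2, 8, 0, 0, -0.265],
  [3, -1.8, 29.2, 8, 0, 0, -0.265],
  [3, -1.8, 29.2, 8, 0, 0, -0.265],
  [3, -1.8, 29.2, 8, 0, 0, -0.265],
  [3, -1.8, 29.2, 8, 0, 0, -0.265],
  [3, -1.8, 29.2, 8, 0, 0, -0.265],
])

```text
clock: 32.6
ee_pos: [0.5582, -0.081, 0.2004]
ee_rot: [[-1.0, 0.013, -0.004], [0.013, 1.0, 0.003], [0.004, 0.003, -1.0]]
wrist_force: [0.1, -0.1, -4.4]
finger_gap: 0.476
finger_force: 30.0
```

```bash
python3 go.py .5603 -.0865 .102 -.0178; python3 rets.py w12 .18
```

```text
shift [ 0.21 -0.55 -9.84] rv [-0.003 -0.004 -0.005] j6 -1.8
[ 0.5582 -0.081   0.2004]
lock2 0.71 531 245 [0.5388 0.0305] dark-square: [array([0.5325, 0.016 ]), array([0.0341, 0.0434]), np.float64(88.8112)] [array([0.5386, 0.026 ]), array([0.0168, 0.0124]), np.float64(89.0266)] 
ret0 0.8 14 134 [ 0.4755 -0.241 ] dark-square: 
ret0 0.71 322 290 [ 0.5623 -0.0825] dark-square: [array([ 0.5595, -0.0825]), array([0.028 , 0.0216]), np.float64(89.1683)]
```

View pics/w12.png

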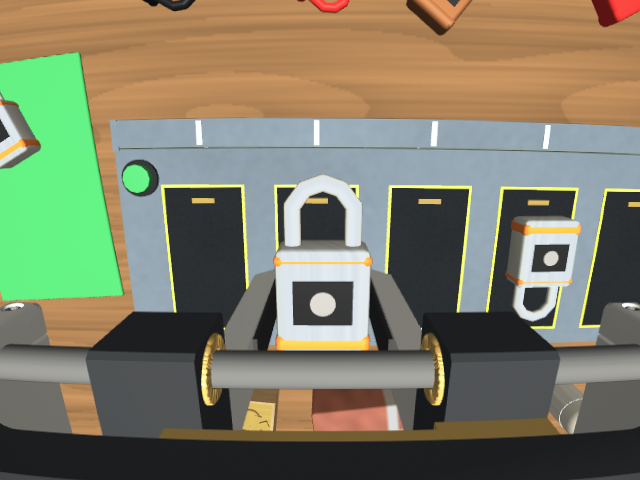

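drive_tool([
  [3, 0.1, -0.3, -4, 0, 0, 0],
  [3, 0.1, -0.3, -7, 0, 0, 0],
  [3, 0.1, -0.3, -8.8, 0, 0, 0],
  [3, 0.1, -0.3, -8.8, 0, 0, 0],
  [3, 0.1, -0.3, -8.8, 0, 0, 0],
  [3, 0.1, -0.3, -8.8, 0, 0, 0],
])

```text
clock: 33.35
ee_pos: [0.5615, -0.0905, 0.1159]
ee_rot: [[-1.0, 0.021, 0.002], [0.021, 1.0, -0.001], [-0.002, -0.001, -1.0]]
wrist_force: [0.4, -0.4, -3.2]
finger_gap: 0.476
finger_force: 30.0
```

```bash
python3 go.py .559 -.0865 .100 -.0178
```

```text
shift [-0.25  0.4  -1.59] rv [0.001 0.002 0.003] j6 -1.81
```

drive_tool([
  [3, -0.2, 0.35, -0.5, 0, 0, 0],
  [3, -0.2, 0.35, -1.0, 0, 0, 0],
  [3, -0.2, 0.35, -1.3, 0, 0, 0],
  [3, -0.2, 0.35, -1.3, 0, 0, 0],
  [3, -0.2, 0.35, -1.3, 0, 0, 0],
  [3, -0.2, 0.35, -1.3, 0, 0, 0],
])

```text
clock: 33.95
ee_pos: [0.5585, -0.0859, 0.1013]
ee_rot: [[-1.0, 0.02, -0.001], [0.02, 1.0, -0.0], [0.001, -0.0, -1.0]]
wrist_force: [-0.0, -0.4, -3.4]
finger_gap: 0.474
finger_force: 30.0
```

drive_tool([
  [3, 0, 0, -0.15, 0, 0, 0],
  [3, 0, 0, -0.15, 0, 0, 0],
  [6.5, 0, 0, -0.15, 0, 0, 0],
  [6.5, 0, 0, -0.15, 0, 0, 0],
  [6.5, 0, 0, -0.15, 0, 0, 0],
  [6.5, 0, 0, 4, 0, 0, 0],
  [6.5, 0, 0, 9, 0, 0, 0],
  [6.5, 0, 0, 13, 0, 0, 0],
  [6.5, 0, 0, 13, 0, 0, 0],
])

```text
clock: 34.85
ee_pos: [0.5615, -0.0867, 0.2401]
ee_rot: [[-1.0, 0.02, 0.014], [0.02, 1.0, -0.004], [-0.014, -0.004, -1.0]]
wrist_force: [0.1, 0.6, 0.6]
finger_gap: 0.695
finger_force: 0.0
```

drive_tool([
  [7, -9.7, -31, 0, 0, 0, -2.69],
  [7, -9.7, -31, 0, 0, 0, -2.69],
  [7, -9.7, -31, 0, 0, 0, -2.69],
  [7, -9.7, -31, 0, 0, 0, -2.69],
  [7, -9.7, -31, 0, 0, 0, -2.69],
  [7, -9.7, -31, 0, 0, 0, -2.69],
  [7, -9.7, -31, 0, 0, 0, -2.69],
  [7, -9.7, -31, 0, 0, 0, -2.69],
  [7, -9.7, -31, 0, 0, 0, -2.69],
  [7, -9.7, -31, 0, 0, 0, -2.69],
  [7, -9.7, -31, 0, 0, 0, -2.69],
  [7, -9.7, -31, 0, 0, 0, -2.69],
  [7, -9.7, -31, 0, 0, 0, -2.69],
  [7, -9.7, -31, 0, 0, 0, -2.69],
  [7, -9.7, -31, 0, 0, 0, -2.69],
  [7, -9.7, -31, 0, 0, 0, -2.69],
  [7, -9.7, -31, 0, 0, 0, -2.69],
  [7, -9.7, -31, 0, 0, 0, -2.69],
  [7, -9.7, -31, 0, 0, 0, -2.69],
  [7, -9.7, -31, 0, 0, 0, -2.69],
])

```text
clock: 36.85
ee_pos: [0.4612, -0.3958, 0.2306]
ee_rot: [[0.907, 0.421, 0.0], [0.421, -0.907, 0.001], [0.001, -0.001, -1.0]]
wrist_force: [-0.5, -0.3, 1.3]
finger_gap: 0.746
finger_force: 0.0
```

```bash
python3 go.py .4615 -.3955 .024 -2.706;python3 rets.py w13 .004;  python3 locks.py top t5|sort -u
```

```text
shift [  0.03   0.03 -20.66] rv [-0.001  0.     0.001] j6 0.33
[ 0.4612 -0.3958  0.2306]
lock2 0.95 44 215 [ 0.329  -0.1064] dark-square: 
lock2 0.88 155 271 [ 0.3205 -0.2486] dark-square: [array([ 0.3375, -0.2369]), array([0.0846, 0.0545]), np.float64(59.0876)] [array([ 0.2772, -0.2548]), array([0.0038, 0.0707]), np.float64(25.9174)] 
ret0 0.65 322 211 [ 0.4657 -0.3951] dark-square: 
lock2 0.62 132 295 [0.451, 0.361] [0.453, 0.384]
lock2 0.76 295 347 [0.355, 0.031] [0.351, 0.032]
lock2 0.79 217 351 [0.344, 0.185] [0.339, 0.196]
lock2 0.8 424 364 [0.328, -0.228] [0.323, -0.245]
lock2 0.84 138 250 [0.543, 0.355] [0.552, 0.378]
lock2 0.85 268 243 [0.564, 0.091] [0.574, 0.096]
lock2 0.92 359 362 [0.329, -0.097] [0.323, -0.105]
ret0 0.83 494 299 [0.46, -0.37] [0.463, -0.396]
ret0 0.84 358 246 [0.563, -0.092] [0.573, -0.1]
```

drive_tool([
  [7, 0, 0, -5, 0, 0, 0],
  [7, 0, 0, -10, 0, 0, 0],
  [7, 0, 0, -15, 0, 0, 0],
  [7, 0, 0, -19, 0, 0, 0],
  [7, 0, 0, -20.6, 0, 0, 0],
  [7, 0, 0, -20.6, 0, 0, 0],
  [7, 0, 0, -20.6, 0, 0, 0],
  [3, 0, 0, -20.6, 0, 0, 0],
  [3, 0, 0, -20.6, 0, 0, 0],
  [3, 0, 0, -20.6, 0, 0, 0],
  [3, 0, 0, -20.6, 0, 0, 0],
  [3, 0, 0, -17, 0, 0, 0],
  [3, 0, 0, -12, 0, 0, 0],
  [3, 0, 0, -7, 0, 0, 0],
  [3, 0, 0, -2, 0, 0, 0],
  [3, 0, 0, -2, 0, 0, 0],
])

```text
clock: 38.75
ee_pos: [0.464, -0.3986, 0.2209]
ee_rot: [[0.908, 0.419, 0.013], [0.419, -0.908, -0.012], [0.007, 0.016, -1.0]]
wrist_force: [0.1, -0.6, -1.6]
finger_gap: 0.481
finger_force: 30.0
```

drive_tool([
  [3, 9.7, 21.9, 0, 0, 0, -0.453],
  [3, 9.7, 21.9, 0, 0, 0, -0.453],
  [3, 9.7, 21.9, 0, 0, 0, -0.453],
  [3, 9.7, 21.9, 0, 0, 0, -0.453],
  [3, 9.7, 21.9, 0, 0, 0, -0.453],
  [3, 9.7, 21.9, 0, 0, 0, -0.453],
  [3, 9.7, 21.9, 0, 0, 0, -0.453],
  [3, 9.7, 21.9, 0, 0, 0, -0.453],
  [3, 9.7, 21.9, 0, 0, 0, -0.453],
])

```text
clock: 39.65
ee_pos: [0.5576, -0.1782, 0.2103]
ee_rot: [[1.0, -0.023, -0.0], [-0.023, -1.0, 0.0], [-0.0, -0.0, -1.0]]
wrist_force: [0.4, 0.6, -3.2]
finger_gap: 0.479
finger_force: 30.0
```

```bash
python3 go.py .5587 -.1765 .101 -3.1594; python3 rets.py w14 .188
```

```text
shift [  0.11   0.17 -10.93] rv [-0.    -0.     0.005] j6 1.19
[ 0.5576 -0.1782  0.2103]
lock2 0.96 380 405 [ 0.4775 -0.2125] dark-square: 
lock2 0.56 15 235 [ 0.5888 -0.0088] dark-square: 
ret0 0.65 322 275 [ 0.5622 -0.1791] dark-square: [array([ 0.5585, -0.1793]), array([0.0274, 0.0208]), np.float64(88.6565)]
```

drive_tool([
  [3, 0, 0.2, -4, 0, 0, 0],
  [3, 0, 0.2, -8, 0, 0, 0],
  [3, 0, 0.2, -10, 0, 0, 0],
  [3, 0, 0.2, -10.6, 0, 0, 0],
  [3, 0, 0.2, -10.9, 0, 0, 0],
  [3, 0, 0.2, -11, 0, 0, 0],
  [3, 0, 0.2, -11, 0, 0, 0],
  [3, 0, 0.2, -11, 0, 0, 0],
  [6.5, 0, 0.2, -11, 0, 0, 0],
  [6.5, 0, 0.2, -11, 0, 0, 0],
  [6.5, 0, 0.2, -11, 0, 0, 0],
  [6.5, 0, 0.2, -7, 0, 0, 0],
  [6.5, 0, 0.2, -2, 0, 0, 0],
  [6.5, 0, 0.2, 4, 0, 0, 0],
  [0, 0, 0.2, 4, 0, 0, 0],
  [0, 0, 0.2, 4, 0, 0, 0],
  [0, 0, 0.2, 4, 0, 0, 0],
])

```text
clock: 41.5
ee_pos: [0.5579, -0.1747, 0.2496]
ee_rot: [[1.0, -0.021, -0.001], [-0.021, -1.0, 0.001], [-0.001, -0.001, -1.0]]
wrist_force: [-0.1, 0.8, -0.5]
finger_gap: 0.473
finger_force: 0.0
```

```bash
python3 go.py .5062 -.224 .13 -3.1594; python3 rets.py w15 .08
python3 - <<'E'
from h import *
# dark squares of body tops in top view, dock locks z .104
I=snap("top","t6"); T=cal("top"); hsv=cv2.cvtColor(I,cv2.COLOR_RGB2HSV)
m=cv2.inRange(hsv,(6,130,130),(22,255,255)); k,l,st,ce=cv2.connectedComponentsWithStats(m)
for i in range(1,k):
    if st[i,4]>5: print(st[i],at("top",*ce[i],.10,T)[:2].round(3),at("top",*ce[i],.025,T)[:2].round(3))
E
```

```text
shift [ -5.17  -4.93 -11.96] rv [-0.001 -0.001  0.003] j6 1.19
[ 0.5579 -0.1747  0.2496]
lock2 0.96 55 375 [0.395  0.1269] dark-square: 
lock2 0.8 47 220 [0.5708 0.0943] dark-square: 
lock2 0.63 380 388 [ 0.3792 -0.234 ] dark-square: [array([ 0.4416, -0.2279]), array([0.0868, 0.0143]), np.float64(88.3483)] [array([ 0.3884, -0.2233]), array([0.0569, 0.0301]), np.float64(58.7144)] [array([ 0.3696, -0.2694]), array([0.0519, 0.0116]), np.float64(3.294)] 
lock2 0.56 270 388 [ 0.3811 -0.1159] dark-square: [array([ 0.4433, -0.1219]), array([0.0867, 0.0132]), np.float64(89.2521)] [array([ 0.3736, -0.0761]), array([0.0084, 0.0516]), np.float64(83.9873)] [array([ 0.3858, -0.1174]), array([0.016 , 0.0208]), np.float64(47.9251)] 
ret0 0.78 325 220 [ 0.5641 -0.1782] dark-square: [array([ 0.5688, -0.177 ]), array([0.0563, 0.079 ]), np.float64(88.9342)] 
ret0 0.71 228 226 [ 0.5601 -0.0869] dark-square: [array([ 0.5655, -0.0939]), array([0.0563, 0.0784]), np.float64(89.0343)] [array([ 0.5585, -0.0837]), array([0.0199, 0.0191]), np.float64(88.8267)] 
[ 2 72 26  5 66] [0.901 0.62 ] [0.934 0.661]
[ 47 
[... 1486 characters left out ...]
 0.352 -0.067] [ 0.348 -0.072]
[  0 358  16   3  33] [0.323 0.585] [0.317 0.623]
[217 363  13  13 108] [0.312 0.168] [0.305 0.178]
[615 366  14   6  32] [ 0.33  -0.608] [ 0.324 -0.651]
[  0 387   4   4  10] [0.267 0.591] [0.257 0.629]
[  7 389   7   2   9] [0.266 0.575] [0.256 0.613]
[  0 392  36   9 169] [0.252 0.565] [0.241 0.602]
[ 67 416   5   5  10] [0.215 0.458] [0.202 0.487]
[524 425   7   6  13] [ 0.214 -0.421] [ 0.201 -0.451]
[579 424  10   4  13] [ 0.22  -0.531] [ 0.207 -0.568]
[603 469   7   3   8] [ 0.139 -0.569] [ 0.121 -0.609]
[614 473  26   6  62] [ 0.13  -0.608] [ 0.111 -0.65 ]
[ 57 475  11   2  13] [0.11  0.463] [0.09  0.493]
[256 474  25   6  51] [0.113 0.072] [0.092 0.075]
```

View pics/t6.png

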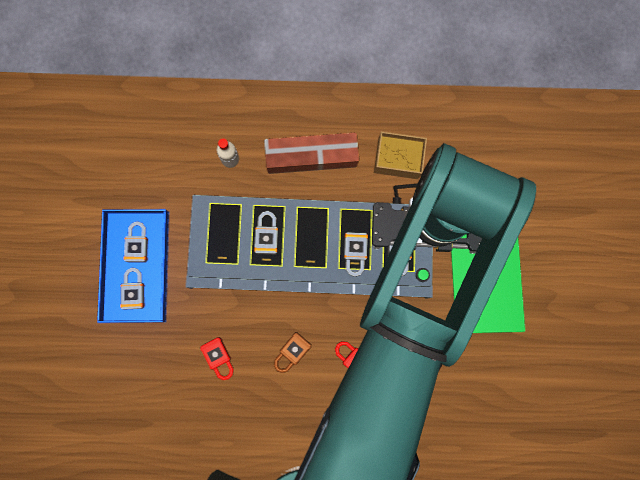

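The top view shows lock4 and lock2 in the tray at (132,290) and (135,243), lock1 on pad 1 at (267,235) and ret0 on pad 3 at (355,245). The wrist view has ret1 on pad 4 at (325,220). Everything is in place, so I'll press start.

drive_tool([
  [0, -2, -2, 0, 0, 0, 0],
  [0, -5.2, -4.9, -4, 0, 0, 0],
  [0, -5.2, -4.9, -8, 0, 0, 0],
  [0, -5.2, -4.9, -12, 0, 0, 0],
  [0, -5.2, -4.9, -12, 0, 0, 0],
  [0, -5.2, -4.9, -12, 0, 0, 0],
  [0, -5.2, -4.9, -12, 0, 0, 0],
])

```text
clock: 42.4
ee_pos: [0.5079, -0.2245, 0.1338]
ee_rot: [[1.0, -0.021, 0.005], [-0.021, -1.0, -0.002], [0.005, 0.002, -1.0]]
wrist_force: [-0.5, -0.4, -0.2]
finger_gap: 0.007
finger_force: 0.0
```

```bash
python3 go.py .5062 -.224 .1005 -3.1594
```

```text
shift [-0.17  0.05 -3.33] rv [0.002 0.005 0.003] j6 1.07
```

drive_tool([
  [0, 0, 0, -1.5, 0, 0, 0],
  [0, 0, 0, -2.5, 0, 0, 0],
  [0, 0, 0, -2.9, 0, 0, 0],
  [0, 0, 0, -3.1, 0, 0, 0],
  [0, 0, 0, -3.3, 0, 0, 0],
  [0, 0, 0, -3.3, 0, 0, 0],
  [0, 0, 0, -3.3, 0, 0, 0],
])

```text
clock: 43.1
ee_pos: [0.5067, -0.2238, 0.1011]
ee_rot: [[1.0, -0.021, 0.003], [-0.021, -1.0, -0.001], [0.003, 0.001, -1.0]]
wrist_force: [-4.0, 3.2, 11.7]
finger_gap: 0.006
finger_force: 5.5
```

The button is bottomed out at 11.7 N. I'll hold briefly, retreat and check everything.

drive_tool([
  [0, 0, 0, 0, 0, 0, 0],
  [0, 0, 0, 0, 0, 0, 0],
  [0, 0, 0, 4, 0, 0, 0],
  [0, 0, 0, 9, 0, 0, 0],
  [0, 0, 0, 14, 0, 0, 0],
  [0, -10, 5, 15, 0, 0, 0],
  [0, -17, 12, 15, 0, 0, 0],
  [0, -17, 20, 15, 0, 0, 0],
  [0, -17, 20, 15, 0, 0, 0],
  [0, -17, 20, 15, 0, 0, 0],
  [0, -17, 20, 15, 0, 0, 0],
  [0, -17, 20, 15, 0, 0, 0],
])

```text
clock: 44.3
ee_pos: [0.3352, -0.0221, 0.2487]
ee_rot: [[1.0, -0.017, 0.003], [-0.017, -1.0, 0.0], [0.003, -0.0, -1.0]]
wrist_force: [0.4, -0.8, -0.2]
finger_gap: 0.001
finger_force: 0.0
```

Run:
```python
from h import *
T=cal("top"); ims={"t0":cv2.imread("pics/top0.png")[:,:,::-1],"now":snap("top","t7")}
for nm,I in ims.items():
    hsv=cv2.cvtColor(np.ascontiguousarray(I),cv2.COLOR_RGB2HSV)
    for z,pts in((.104,[(.5635,.0935),(.5619,.0035),(.5603,-.0865),(.5587,-.1765)]),(.028,[(.452,.378),(.550,.380)])):
        for p in pts:
            u,v=proj("top",[*p,z],T).astype(int); x0,y0=u-20,v-20
            w=cv2.inRange(hsv[y0:y0+40,x0:x0+40],(6,120,130),(24,255,255)); w[:,:]=np.where(w>0,255,0)
            s=cv2.inRange(hsv[y0:y0+40,x0:x0+40],(0,0,110),(180,50,255))
            k,l,st,ce=cv2.connectedComponentsWithStats(cv2.bitwise_or(s,w) if z<.05 else s)
            j=1+np.argmax(st[1:,4]) if k>1 else 0
            ys,xs=np.nonzero(w); 
            print(nm,p,"silver",st[j][4] if j else 0,at("top",ce[j][0]+x0,ce[j][1]+y0,z,T)[:2].round(3) if j else "")
print(env.get_state()["wrist_force"].round(1))
```

```text
t0 (0.5635, 0.0935) silver 253 [0.57  0.095]
t0 (0.5619, 0.0035) silver 262 [0.565 0.   ]
t0 (0.5603, -0.0865) silver 14 [ 0.571 -0.05 ]
t0 (0.5587, -0.1765) silver 256 [ 0.564 -0.179]
t0 (0.452, 0.378) silver 0 
t0 (0.55, 0.38) silver 0 
now (0.5635, 0.0935) silver 250 [0.57  0.095]
now (0.5619, 0.0035) silver 17 [0.568 0.039]
now (0.5603, -0.0865) silver 261 [ 0.558 -0.086]
now (0.5587, -0.1765) silver 272 [ 0.56  -0.174]
now (0.452, 0.378) silver 420 [0.455 0.377]
now (0.55, 0.38) silver 411 [0.555 0.376]
[ 0.4 -0.6 -0.7]
```

View pics/t7.png

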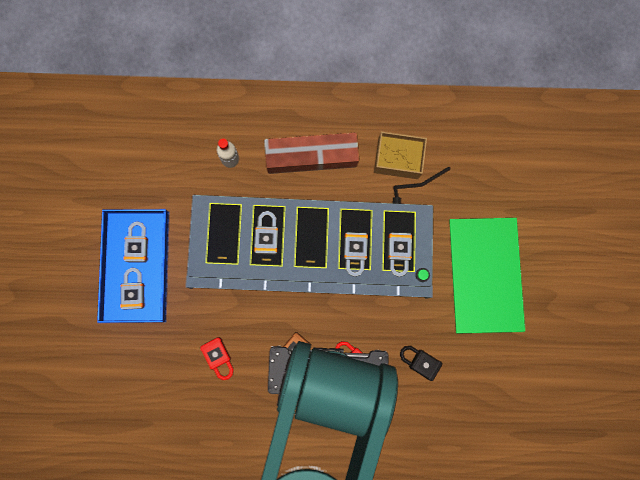

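drive_tool([
  [0, 0, 0, 0, 0, 0, 0],
  [0, 0, 0, 0, 0, 0, 0],
  [0, 0, 0, 0, 0, 0, 0],
  [0, 0, 0, 0, 0, 0, 0],
  [0, 0, 0, 0, 0, 0, 0],
  [0, 0, 0, 0, 0, 0, 0],
  [0, 0, 0, 0, 0, 0, 0],
  [0, 0, 0, 0, 0, 0, 0],
  [0, 0, 0, 0, 0, 0, 0],
  [0, 0, 0, 0, 0, 0, 0],
  [0, 0, 0, 0, 0, 0, 0],
  [0, 0, 0, 0, 0, 0, 0],
  [0, 0, 0, 0, 0, 0, 0],
  [0, 0, 0, 0, 0, 0, 0],
  [0, 0, 0, 0, 0, 0, 0],
  [0, 0, 0, 0, 0, 0, 0],
  [0, 0, 0, 0, 0, 0, 0],
  [0, 0, 0, 0, 0, 0, 0],
  [0, 0, 0, 0, 0, 0, 0],
  [0, 0, 0, 0, 0, 0, 0],
])

```text
clock: 46.35
ee_pos: [0.3364, -0.0239, 0.2482]
ee_rot: [[1.0, -0.021, 0.001], [-0.021, -1.0, 0.0], [0.001, -0.0, -1.0]]
wrist_force: [-0.2, 0.3, -0.8]
finger_gap: 0.002
finger_force: 0.0
```

Run:
```python
from h import *
a=cv2.imread("pics/t7.png").astype(int); b=snap("top","t8")[:,:,::-1].astype(int)
d=np.abs(a-b).max(2)>60; d[330:]=0; print("changed px",d.sum())
if d.sum()<30: print(env.close_job())
```

```text
changed px 0
the job is handed in; nothing more can be done
None
```

The job is handed in, with no verdict shown: switches 1 and 3 were off and are now on (0, 2 and 4 already were), lock2 and lock4 are in the tray, lock1 is on pad 1, the returned padlocks are on pads 3 and 4, and start was pressed; I viewed 16 pictures, over the limit of 14.

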